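# Pack lacquer trays in the transit case and lock its lid

## Robot

A 6-joint arm with a two-finger parallel gripper is mounted at the origin on the work surface. World frame = base frame: x ahead of the robot, y to its left, z up, the work surface at z = 0. Lengths are in m, angles in rad, forces in N, time in s.
With the tool pointing down it reaches from about 0.3 to 0.875 m from the base axis. Payload 6.4 kg.
Tool frame: the origin (TCP) lies at the very end of the fingers, on their centre line; the grasp point (between the pads) lies 19 mm behind it; z points along the fingers, y is the line along which they close (so a half turn about z gives the same grasp; the last joint's range is limited). The gripper opens to 85 mm and grips with 20 to 120 N. Pads are 22 mm wide; open, the fingers measure 114 mm over their backs; the gripper's body (76 mm by 85 mm) begins 54 mm behind the grasp point. The pads swing forward as they close: fully open they stand 13 mm farther back than shut.
Start: joints at [0.942, 0.181, 1.607, -0, 1.354, -0.206], TCP at [0.236, 0.524, 0.231] pointing down, gripper open.
Joint ranges: [-2.99, 2.99], [-0.89, 2.07], [0.3, 2.58], [-1.14, 4.28], [0, 2.63], [-3.12, 3.12]. Speed limits (rad/s): [2.57, 2.57, 3.01, 3.14, 3.14, 3.14].

## Interface

Orientations are given as a unit quaternion [w, x, y, z].
In Python, from bench import telemetry, camera, ctrl, spotter gives the robot as it stands.
- The arm moves only by the tool send_rows, never from a script. Its argument "series" is a list of rows, each a list of 3 entries, a list of its own where there are three numbers: the turn, a rotation vector about the world's x, y, z in degrees, then the shift along the world's x, y, z in mm, then the closure, from -1 (fully open) to 1 (shut), so that 0 is half open. In form: [[[rx, ry, rz], [dx, dy, dz], gripper], ...]. A call has 1 to 10 rows; each row is the pose to reach, as a shift and turn from the pose commanded when the call began; what a row does not reach only later rows make up. A row lasts 1/8 s, in which the tool goes at most 62.5 mm and 10.7 degrees, less where a joint would pass 70% of its speed; a pose out of reach is approached as far as the arm can. A call with a gripper value outside its range is refused whole. The fingers move at their own pace and stop on an object; the grip force is fixed at half the most. Time passes only in rows, so rows that repeat a pose let the fingers close. It gives the time, the measured TCP pose, the force, the opening and the grip force at its end, in the units of the state.
- telemetry.get_obs(): the state, without advancing time (a new reading comes with each control period).
- camera(name): name is "scene" or "top"; returns a dict with "pixels" (400x640x3 uint8, red, green, blue), "camera_matrix" (3x3 intrinsics, pixels), "xyz" and "orientation" of the camera in the world. Camera axes: x right, y up, looking along -z (the intrinsics and any distortion apply to the point x, -y, -z); pixel columns grow to the right and rows downward; lengths in m; the calibration is good to about 2 mm. A picture is of the moment at which its call begins. There is no depth.
- ctrl.hand_in(): hands the job in; it is judged then, once.
Trained networks look in the newest picture that a camera, given by its name, has taken for a name from the list of things; names that differ only in an ending like _2 or _b are one class to them, and where a whole thing is asked for, a point or a joint stands for the part that bears it (a point fixed in the world has none). Each returns a list of dicts, best first, with "conf" (0 to 1); they miss things now and then, are a little off and sometimes report something else, mostly with a low value. They report only what shows in the picture. A call takes as long as a camera call.
- spotter.boxes_of(thing, camera): "xyz" ([x, y, z] in m, in world coordinates, good to about 4 mm: the middle of the surface that is visible of it).
- spotter.landmark_of(thing, camera): "xyz" ([x, y, z] in m, in world coordinates, good to about 4 mm: a listed point, or the origin of a listed thing).
The state is a dict: "time_s": time; "q": joint angles; "dq": joint speeds; "joint_efforts": joint torques, N m; "eef_pos": TCP position; "eef_rot": TCP orientation; "wrist_force": force on the tool from outside, world axes, zero at the start; "torque": the same for the moment, N m; "opening": opening from 0.0 (shut) to 1.0 (fully open); "grasp_force": force on a finger pad.
Only numpy, scipy, OpenCV 4.12 (cv2) and the standard library are available. Lean on these libraries where they do the work, as an engineer would, in place of code of your own. Each camera call takes 0.05 s, during which the arm holds its last target. There are 200 camera calls.

## Task

Pack for the craft fair: put every loose lacquer tray from the counter flat on the pile in the transit case, feeling for the top of the pile and setting each one down gently, right side up, never letting it drop or pressing it down hard, then lay the cork pad on top. Shut the lid, then push in each of its two quarter-turn studs and turn it clockwise until it locks. Leave the other things on the counter standing where they are.

Things in the scene. Friction and masses are not known exactly. Their poses are not given: they have to be found in the camera images.
- case: Plywood transit case fixed to the counter, 170 mm (its x) by 270 (its y) by 106 high, open on top; origin at the centre of its underside, z up; its -x side faces the robot, the lid is hinged along the top of its +x side. Inside, centred, is a pocket for one pile of trays laid along the case's y. The pocket already holds a pile of such trays that never move; its top is anywhere from 26 to 48 mm above the counter.
- pocket (a point): centre of the pocket at rim height, 106 mm above the counter; axes as the case. The end blocks stand 186 mm apart (y). Near each end, from 62 mm off centre outward, guide cheeks stand 74 mm apart (x). All reach the rim. Over the middle 124 mm the case is 150 mm wide: room for fingers beside the long sides of the pile.
- lid (a joint): angle of the lid, rad: 0 shut, 1.57 upright; starts open. Wooden frame with a clear pane, 170 x 270 x 14 mm, top face 120 mm above the counter once shut. Friction hinges hold it where it is left; 4 to 7 N at its free edge move it. No handle: push its outer face (away from the robot while open) near the free edge, between the studs, and finally press it down.
- lid_hinge (a point): middle of the hinge line, 106 mm above the counter, 85 mm from the case's centre towards the case's +x; the hinge line runs along the case's y
- lid_edge (a point): middle of the lid's free edge on its outer face, 165 mm from the hinge line (5 mm in from the edge); the outer face is the top once shut
- stud_left_wing (a point): left quarter-turn stud (+y of the case), in the lid's front corner, 137 mm from the hinge line, 110 mm from the lid's middle: on its axis at the foot of its wing. Red wing 36 mm long (point's x), 10 thick (y), 24 tall (z, up once shut), on a steel collar 46 mm across, upper face at this point: 138 mm above the counter with lid shut and stud out. Fingers on the wing's flat sides rest their tips on the collar.
- stud_right_wing (a point): right quarter-turn stud (-y of the case), in the lid's front corner, 137 mm from the hinge line, 110 mm from the lid's middle: on its axis at the foot of its wing. Red wing 36 mm long (point's x), 10 thick (y), 24 tall (z, up once shut), on a steel collar 46 mm across, upper face at this point: 138 mm above the counter with lid shut and stud out. Fingers on the wing's flat sides rest their tips on the collar.
- stud_left (a joint): turn of the left stud, rad, clockwise seen from above (lid shut): 0 open (wing along the case's x), 1.40 locked (wing along the case's y; the stop is at 1.44). It turns only while pushed in more than 7 mm.
- stud_right (a joint): turn of the right stud, rad, clockwise seen from above (lid shut): 0 open (wing along the case's x), 1.40 locked (wing along the case's y; the stop is at 1.44). It turns only while pushed in more than 7 mm.
- stud_left_push (a joint): how far the left stud is pushed in, m: 0 out, at most 0.010; the spring pushes back with 5 N at first and 12 N fully in. Turned home and let go, it springs back a little into its detent and stays about 0.0045 in: locked.
- stud_right_push (a joint): how far the right stud is pushed in, m: 0 out, at most 0.010; the spring pushes back with 5 N at first and 12 N fully in. Turned home and let go, it springs back a little into its detent and stays about 0.0045 in: locked.
- tray1: lacquered towel tray, black with a red inside, 58 mm (its x) by 170 mm (its y) by 11 mm high, 0.08 to 0.17 kg, flat underneath and stacked rim on underside; origin at the centre of its underside, z up; lies loose on the counter. There are two to four such trays: absent ones read None from the start.
- tray2: lacquered towel tray, black with a red inside, 58 mm (its x) by 170 mm (its y) by 11 mm high, 0.08 to 0.17 kg, flat underneath and stacked rim on underside; origin at the centre of its underside, z up; lies loose on the counter. There are two to four such trays: absent ones read None from the start.
- tray3: lacquered towel tray, black with a red inside, 58 mm (its x) by 170 mm (its y) by 11 mm high, 0.08 to 0.17 kg, flat underneath and stacked rim on underside; origin at the centre of its underside, z up; lies loose on the counter. There are two to four such trays: absent ones read None from the start.
- tray4: lacquered towel tray, black with a red inside, 58 mm (its x) by 170 mm (its y) by 11 mm high, 0.08 to 0.17 kg, flat underneath and stacked rim on underside; origin at the centre of its underside, z up; lies loose on the counter. There are two to four such trays: absent ones read None from the start.
- pad: cork pad, plain brown, 58 mm (its x) by 170 mm (its y) by 10 mm thick, 0.06 kg, origin at the centre of its underside; lies loose on the counter
- doll_tall: bystander: standing wooden doll with round head, red bands, 54 mm wide, 175 tall; origin at the centre of its foot
- doll_small: bystander: standing wooden doll with round head, green bands, 50 mm wide, 115 tall; origin at the centre of its foot
- bowl: bystander: brown open bowl, 110 mm across, 62 tall; origin at the centre of its foot
- cup: bystander: blue ceramic cup, 62 mm across, 60 tall, it may stand between the trays; origin at the centre of its foot
- daruma: bystander: red round papier figure with a pale face, 86 mm across, 88 tall; origin at the centre of its foot

How it is judged:
By the outcome, as a careful person would: the job done as asked, in the order asked, and still so for the second after the job is handed in, with the robot touching nothing.
Of tray1, tray2, tray3, tray4 only 2 to 4 are there at a start; the rules pass over those that are not, and their reading is None.
At some moment in a run one of tray1, tray2, tray3, tray4 may be knocked a few centimetres aside while the robot is not near it.
It also fails if it takes over 210 s, if anything falls off the work surface, if the arm or the gripper's body presses on something with over 40 N, if the wrist force passes 120 N, or if a joint passes its speed limit or range.

## Working session

There is one attempt and no reset: what is moved stays moved. The work goes in short steps, Python scripts to look and compute and a tool call to move; the robot and the scene stay as the last step left them, time stands still between calls to the robot, and variables do not carry over. Pictures are saved under pics/ and viewed, at most 16 in all, crops included, and the job is handed in when it is done.

Besides the shell and the picture viewer there is one more tool, called by a JSON object that holds its "op" and its "data", one argument or row to a line. send_rows: Moves the arm, as the interface text tells. Its arguments: {"type":"object","properties":{"series":{"type":"array","items":{"type":"array"}}},"required":["series"]}

```bash
mkdir -p pics
cat > h.py <<'E'
import numpy as np, cv2
from bench import telemetry, camera, ctrl, spotter
from scipy.spatial.transform import Rotation as R
def cam(n,save=None):
    c=camera(n)
    if save: cv2.imwrite(save,c["pixels"][:,:,::-1])
    return c
def ray(c,u,v):
    K=np.array(c["camera_matrix"]); d=np.linalg.solve(K,[u,v,1.]); d=np.array([d[0],-d[1],-d[2]])
    w,x,y,z=c["orientation"]; return np.array(c["xyz"]), R.from_quat([x,y,z,w]).apply(d)
def at(c,u,v,z):
    o,d=ray(c,u,v); return o+d*(z-o[2])/d[2]
def proj(c,p):
    w,x,y,z=c["orientation"]; q=R.from_quat([x,y,z,w]).inv().apply(np.array(p)-c["xyz"])
    k=np.array(c["camera_matrix"])@[q[0],-q[1],-q[2]]; return k[:2]/k[2]
E
python3 - <<'E'
from h import *
s=telemetry.get_obs()
for k in s: print(k,np.round(s[k],3))
for n in("top","scene"):
    c=cam(n,f"pics/{n}0.png"); print(n,np.round(c["xyz"],3),np.round(c["orientation"],3),c["camera_matrix"])
    for t in "case pocket lid_hinge lid_edge stud_left_wing stud_right_wing tray1 pad doll_tall doll_small bowl cup daruma".split():
        print(t,[(np.round(r["xyz"],3).tolist(),round(r["conf"],2)) for r in spotter.landmark_of(t,n)])
E
```

```text
time_s 0.0
q [ 0.942  0.182  1.608  0.     1.354 -0.206]
dq [-0.001  0.     0.001 -0.     0.    -0.   ]
joint_efforts [ 0.0000e+00 -4.4486e+01 -3.5134e+01 -0.0000e+00  9.0000e-03 -0.0000e+00]
eef_pos [0.236 0.524 0.23 ]
eef_rot [-0.     0.21   0.978 -0.001]
wrist_force [1.001 0.464 0.947]
torque [ 0.003 -0.052  0.029]
grasp_force 0.0
opening 1.002
top [0.457 0.017 1.548] [ 0.714  0.03  -0.044 -0.698] [[504.61697625   0.         316.49245322]
 [  0.         504.61697625 191.036177  ]
 [  0.           0.           1.        ]]
case [([0.52, 0.148, 0.001], 0.69)]
pocket [([0.519, 0.154, 0.106], 0.65)]
lid_hinge [([0.602, 0.137, 0.108], 0.81)]
lid_edge [([0.603, 0.135, 0.275], 0.88)]
stud_left_wing [([0.642, 0.237, 0.245], 0.42)]
stud_right_wing [([0.599, 0.024, 0.249], 0.51), ([0.499, -0.462, -0.001], 0.51)]
tray1 [([0.638, -0.153, -0.002], 0.74), ([0.499, -0.463, 0.0], 0.69)]
pad [([0.432, -0.327, -0.004], 0.58), ([0.603, 0.136, 0.106], 0.58)]
doll_tall [([0.483, 0.41, -0.002], 0.59)]
doll_small [([0.779, -0.031, -0.001], 0.6)]
bowl [([0.68, 0.371, 0.002], 0.78)]
cup [([0.542, -0.238, 
[... 183 characters left out ...]
[  0.         495.76626939 202.77566464]
 [  0.           0.           1.        ]]
case [([0.522, 0.151, -0.002], 0.73)]
pocket [([0.522, 0.154, 0.106], 0.6)]
lid_hinge [([0.609, 0.135, 0.103], 0.9), ([0.6, 0.023, 0.247], 0.41)]
lid_edge [([0.602, 0.132, 0.271], 0.81)]
stud_left_wing [([0.496, -0.46, 0.0], 0.65), ([0.645, 0.236, 0.244], 0.63)]
stud_right_wing [([0.597, 0.022, 0.246], 0.57)]
tray1 [([0.494, -0.462, -0.003], 0.66), ([0.636, -0.155, 0.002], 0.6)]
pad [([0.437, -0.32, 0.003], 0.67)]
doll_tall [([0.685, 0.369, 0.0], 0.38)]
doll_small [([0.773, -0.034, -0.001], 0.9)]
bowl [([0.683, 0.366, -0.003], 0.83)]
cup [([0.542, -0.241, -0.001], 0.73)]
daruma [([0.608, 0.458, 0.002], 0.71)]
```

View pics/top0.png

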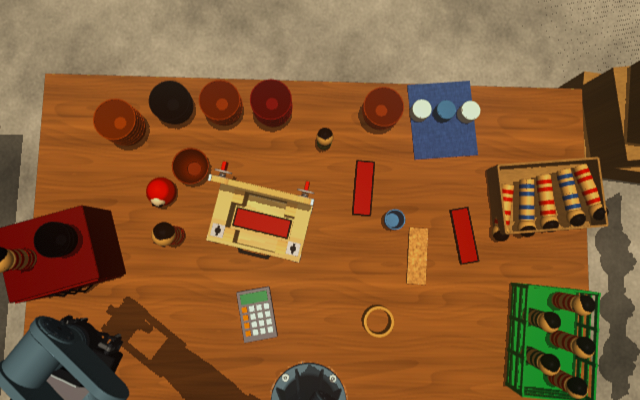

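View pics/scene0.png

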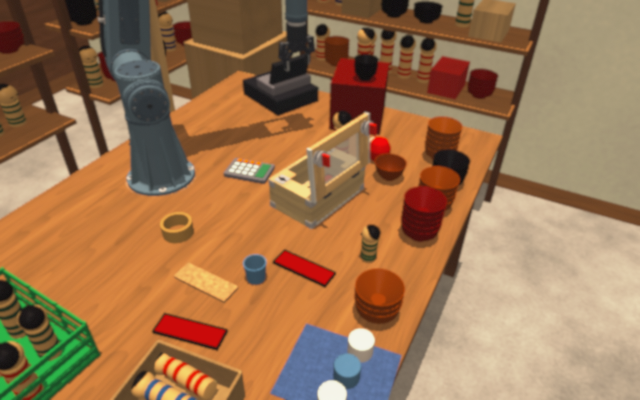

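The top view shows two trays, at about (363,188) and (464,235), both with the red inside up. The pad is at (417,256), the cup at (393,219), and the case at (262,218) with its lid upright and a red tray visible on the pile at (262,222). The scene view agrees.

```bash
cat >> h.py <<'E'
def blob(c,lo,hi,uv,z,ppm=None):
    """oriented rect of colour blob nearest uv: centre, yaw of its SHORT axis (deg, -90..90), sizes mm"""
    hsv=cv2.cvtColor(c["pixels"],cv2.COLOR_RGB2HSV); m=cv2.inRange(hsv,np.array(lo),np.array(hi))
    if lo[0]<1: m|=cv2.inRange(hsv,np.array([172,lo[1],lo[2]]),np.array([179,hi[1],hi[2]]))
    m=cv2.morphologyEx(m,cv2.MORPH_CLOSE,np.ones((3,3)))
    cs=[k for k in cv2.findContours(m,0,1)[0] if cv2.contourArea(k)>150]
    k=min(cs,key=lambda k:np.linalg.norm(np.mean(k[:,0],0)-uv))
    w=np.array([at(c,u,v,z)[:2]*1000 for u,v in k[:,0]],np.float32)
    (x,y),s,a=cv2.minAreaRect(w); b=cv2.boxPoints(((x,y),s,a)); e=[b[1]-b[0],b[2]-b[1]]
    sh=min(e,key=np.linalg.norm); yaw=(np.degrees(np.arctan2(sh[1],sh[0]))+90)%180-90
    return round(x,1),round(y,1),round(yaw,1),np.round(sorted(np.linalg.norm(e,axis=1)),0)
RED=([0,170,60],[7,255,255]); CORK=([10,90,150],[22,190,255])
def tcp():
    s=telemetry.get_obs(); w,x,y,z=s["eef_rot"]; r=R.from_quat([x,y,z,w]); ty=r.apply([0,1,0])
    print("t",round(s["time_s"],1),"tcp mm",np.round(np.array(s["eef_pos"])*1000,1),"yawY",round(np.degrees(np.arctan2(ty[1],ty[0])),1),"z",np.round(r.apply([0,0,1]),3),"F",np.round(s["wrist_force"],1),"op",round(s["opening"],3),"g",round(s["grasp_force"],1))
E
python3 - <<'E'
from h import *
for n in("top","scene"):
    c=cam(n)
    for nm,p,col,z in(("T1",(.637,-.154,.005),RED,.005),("T2",(.497,-.462,.005),RED,.005),("pad",(.435,-.324,.01),CORK,.01),("pile",(.52,.15,.045),RED,.045)):
        try: print(n,nm,blob(c,*col,proj(c,p),z))
        except Exception as e: print(nm,e)
c=cam("top"); cv2.imwrite("pics/crop1.png",cv2.resize(c["pixels"][160:290,190:350,::-1],None,fx=4.5,fy=4.5,interpolation=cv2.INTER_CUBIC))
tcp()
E
```

```text
top T1 (636.2, -155.2, np.float32(86.3), array([ 53., 165.], dtype=float32))
top T2 (496.8, -467.0, np.float32(-79.4), array([ 53., 166.], dtype=float32))
top pad (431.9, -321.5, np.float32(87.1), array([ 57., 170.], dtype=float32))
top pile (519.4, 150.0, np.float32(-12.3), array([ 52., 163.], dtype=float32))
scene T1 (636.3, -150.3, np.float32(86.2), array([ 57., 167.], dtype=float32))
scene T2 (497.6, -461.9, np.float32(-79.0), array([ 56., 168.], dtype=float32))
scene pad (352.7, 72.8, np.float32(0.2), array([1256., 1620.], dtype=float32))
scene pile (655.3, -184.4, np.float32(86.2), array([ 54., 161.], dtype=float32))
t 1.6 tcp mm [235.9 524.4 231.3] yawY 65.8 z [-0. -0. -1.] F [-0.3  0.2 -1. ] op 1.002 g 0.0
```

View pics/crop1.png

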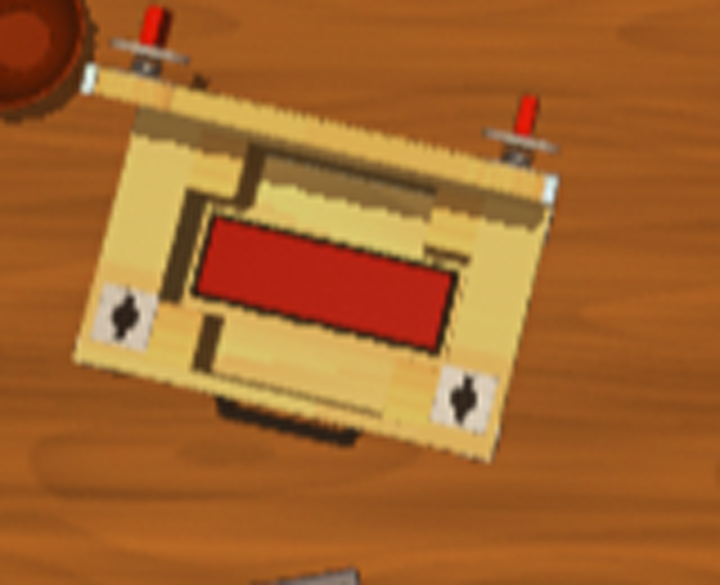

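Run:
```python
from h import *
c=cam("top")
L=at(c,190+125/4.5,160+317/4.5,.106)*1000; Rr=at(c,190+465/4.5,160+398/4.5,.106)*1000
A=at(c,190+75/4.5,160+360/4.5,.106)*1000;B=at(c,190+490/4.5,160+460/4.5,.106)*1000
for l,r,ox in((L,Rr,52),(A,B,85)):
    d=l-r; yaw=np.arctan2(-d[0],d[1]); print(np.linalg.norm(d),np.degrees(yaw),(l+r)[:2]/2+ox*np.array([np.cos(yaw),np.sin(yaw)]))
print(proj(c,[.52,.15,.0]),at(c,262.2,223.3,.04))
```

```text
220.57034511286383 -12.027004622857344 [519.30763205 149.37605477]
268.7174956646317 -12.168011588701075 [518.49712781 148.99951245]
[262.91776671 222.94037707] [0.51726021 0.14866597 0.04      ]
```

{"op": "send_rows", "data": {
  "series": [
    [[0, 0, 0], [30, -50, 40], -1],
    [[0, 0, 8], [60, -110, 69], -1],
    [[0, 0, 16], [100, -170, 69], -1],
    [[0, 0, 20], [140, -230, 69], -1],
    [[0, 0, 20], [180, -290, 69], -1],
    [[0, 0, 20], [220, -350, 69], -1],
    [[0, 0, 20], [260, -410, 69], -0.6],
    [[0, 0, 20], [290, -470, 69], -0.6],
    [[0, 0, 20], [320, -530, 69], -0.6],
    [[0, 0, 20], [350, -590, 69], -0.6]
  ]
}}

```text
time_s: 2.85
eef_pos: [0.5504, 0.0021, 0.3005]
eef_rot: [0.0, 0.037, 0.999, 0.0]
wrist_force: [0.8, -0.8, 1.0]
opening: 0.799
grasp_force: 0.0
```

{"op": "send_rows", "data": {
  "series": [
    [[0, 0, 0], [25, -40, -30], -0.6],
    [[0, 0, 0], [50, -87, -70], -0.6],
    [[0, 0, 0], [50, -87, -120], -0.6],
    [[0, 0, 0], [50, -87, -170], -0.6],
    [[0, 0, 0], [50, -87, -200], -0.6],
    [[0, 0, 0], [50, -87, -220], -0.6],
    [[0, 0, 0], [50, -87, -240], -0.6],
    [[0, 0, 0], [50, -87, -240], -0.6]
  ]
}}

```text
time_s: 3.85
eef_pos: [0.5989, -0.0826, 0.0591]
eef_rot: [-0.001, 0.037, 0.999, 0.0]
wrist_force: [0.1, -0.3, 0.3]
opening: 0.798
grasp_force: 0.0
```

Run:
```python
from h import *
tcp()
c=cam("top","pics/t2.png"); print(blob(c,*RED,proj(c,(.497,-.464,.005)),.005))
c=cam("scene"); cv2.imwrite("pics/s2.png",cv2.resize(c["pixels"][190:330,210:400,::-1],None,fx=4,fy=4))
```

```text
t 3.9 tcp mm [598.9 -82.6  59.1] yawY 85.8 z [-0.002  0.001 -1.   ] F [ 0.1 -0.3  0.3] op 0.798 g 0.0
(496.8, -467.3, np.float32(-79.1), array([ 53., 166.], dtype=float32))
```

View pics/s2.png

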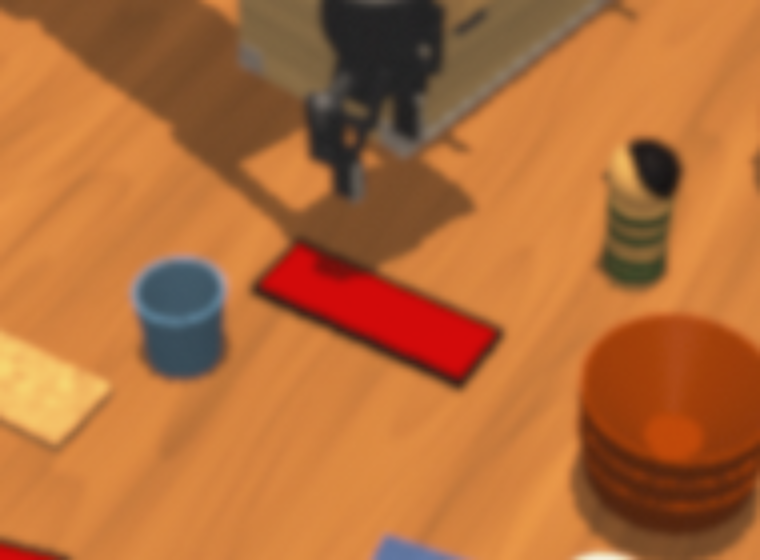

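{"op": "send_rows", "data": {
  "series": [
    [[0, 0, 0], [37, -70, 0], -0.6],
    [[0, 0, 0], [37, -70, 0], -0.6],
    [[0, 0, 0], [37, -70, -10], -0.6],
    [[0, 0, 0], [37, -70, -25], -0.6],
    [[0, 0, 0], [37, -70, -35], -0.6],
    [[0, 0, 0], [37, -70, -45], -0.6],
    [[0, 0, 0], [37, -70, -50], -0.6],
    [[0, 0, 0], [37, -70, -50], -0.6]
  ]
}}

```text
time_s: 4.95
eef_pos: [0.6364, -0.1526, 0.0098]
eef_rot: [-0.0, 0.037, 0.999, 0.0]
wrist_force: [-0.3, 0.0, 0.8]
opening: 0.798
grasp_force: 0.0
```

Run:
```python
from h import *
tcp()
c=cam("scene"); cv2.imwrite("pics/s3.png",cv2.resize(c["pixels"][200:300,230:370,::-1],None,fx=5,fy=5))
```

```text
t 5.0 tcp mm [ 636.4 -152.6    9.8] yawY 85.8 z [-0.001  0.    -1.   ] F [-0.3  0.   0.8] op 0.798 g 0.0
```

View pics/s3.png

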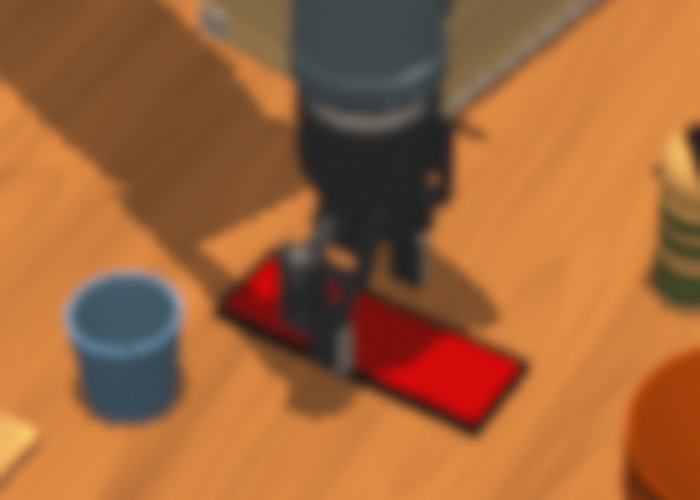

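The gripper straddles the middle of the tray at (345,330) in the crop. Lowering now.

{"op": "send_rows", "data": {
  "series": [
    [[0, 0, 0], [0, 0, -4], -0.6],
    [[0, 0, 0], [0, 0, -8], -0.6],
    [[0, 0, 0], [0, 0, -10], -0.6],
    [[0, 0, 0], [0, 0, -11], -0.6],
    [[0, 0, 0], [0, 0, -12], -0.6],
    [[0, 0, 0], [0, 0, -12], -0.6]
  ]
}}

```text
time_s: 5.75
eef_pos: [0.6366, -0.1529, -0.0018]
eef_rot: [-0.0, 0.037, 0.999, 0.0]
wrist_force: [-0.1, -0.1, 0.1]
opening: 0.797
grasp_force: 0.0
```

{"op": "send_rows", "data": {
  "series": [
    [[0, 0, 0], [0, 0, 0], -0.3],
    [[0, 0, 0], [0, 0, 0], -0.2],
    [[0, 0, 0], [0, 0, 0], 0],
    [[0, 0, 0], [0, 0, 0], 0.2],
    [[0, 0, 0], [0, 0, 0], 0.2],
    [[0, 0, 0], [0, 0, 0], 0.2]
  ]
}}

```text
time_s: 6.5
eef_pos: [0.637, -0.1531, -0.0011]
eef_rot: [0.0, 0.037, 0.999, -0.0]
wrist_force: [-0.5, 0.8, 4.7]
opening: 0.655
grasp_force: 63.7
```

{"op": "send_rows", "data": {
  "series": [
    [[0, 0, 0], [0, 0, 0], -0.5],
    [[0, 0, 0], [0, 0, 0], -0.5],
    [[0, 0, 0], [0, 0, 2], -0.5],
    [[0, 0, 0], [0, 0, 4], -0.3],
    [[0, 0, 0], [0, 0, 4], 0],
    [[0, 0, 0], [0, 0, 4], 0.2],
    [[0, 0, 0], [0, 0, 4], 0.2],
    [[0, 0, 0], [0, 0, 4], 0.2],
    [[0, 0, 0], [0, 0, 4], 0.2]
  ]
}}

```text
time_s: 7.62
eef_pos: [0.6366, -0.1529, 0.0022]
eef_rot: [-0.0, 0.037, 0.999, 0.0]
wrist_force: [0.1, -0.2, -1.3]
opening: 0.651
grasp_force: 63.5
```

{"op": "send_rows", "data": {
  "series": [
    [[0, 0, 0], [0, 0, 5], 0.2],
    [[0, 0, 0], [0, 0, 20], 0.2],
    [[0, 0, 0], [0, 0, 60], 0.2],
    [[0, 0, 0], [0, 0, 110], 0.2],
    [[0, 0, 0], [0, 0, 150], 0.2],
    [[0, 0, 0], [0, 0, 175], 0.2],
    [[0, 0, 0], [0, 0, 175], 0.2]
  ]
}}

```text
time_s: 8.5
eef_pos: [0.6385, -0.1536, 0.1814]
eef_rot: [0.003, 0.037, 0.999, -0.001]
wrist_force: [0.7, -0.1, -2.1]
opening: 0.651
grasp_force: 63.9
```

Run:
```python
from h import *
tcp()
for n in("top","scene"):
    c=cam(n,f"pics/{n}4.png")
    print(blob(c,*RED,proj(c,(.637,-.153,.175)),.175),blob(c,*RED,proj(c,(.497,-.464,.005)),.005))
c=cam("scene"); cv2.imwrite("pics/s4.png",c["pixels"][100:340,130:450,::-1].repeat(2,0).repeat(2,1))
```

```text
t 8.5 tcp mm [ 638.5 -153.6  181.4] yawY 85.8 z [ 0.006 -0.003 -1.   ] F [ 0.7 -0.1 -2.1] op 0.651 g 63.9
(593.4, -153.1, np.float32(84.8), array([51., 73.], dtype=float32)) (496.8, -467.3, np.float32(-79.1), array([ 53., 166.], dtype=float32))
(664.9, -143.4, np.float32(87.1), array([ 57., 106.], dtype=float32)) (497.6, -461.9, np.float32(-79.0), array([ 56., 168.], dtype=float32))
```

View pics/s4.png

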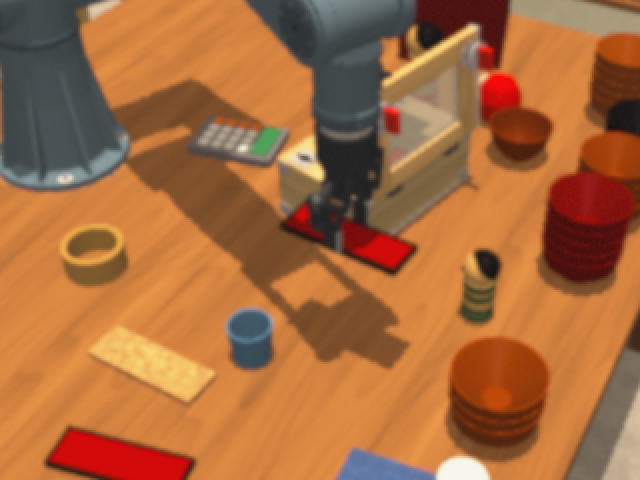

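{"op": "send_rows", "data": {
  "series": [
    [[0, 0, -10], [-25, 12, 0], 0.2],
    [[0, 0, -20], [-50, 25, 0], 0.2],
    [[0, 0, -30], [-85, 42, 0], 0.2],
    [[0, 0, -40], [-120, 60, 0], 0.2],
    [[0, 0, -50], [-150, 75, 0], 0.2],
    [[0, 0, -60], [-180, 90, 0], 0.2],
    [[0, 0, -70], [-200, 100, 0], 0.2],
    [[0, 0, -80], [-208, 104, 0], 0.2],
    [[0, 0, -90], [-208, 104, 0], 0.2],
    [[0, 0, -97.9], [-208, 104, 0], 0.2]
  ]
}}

```text
time_s: 9.9
eef_pos: [0.4275, -0.0484, 0.1758]
eef_rot: [-0.001, 0.779, 0.627, -0.001]
wrist_force: [-0.9, 0.2, -1.2]
opening: 0.652
grasp_force: 63.9
```

{"op": "send_rows", "data": {
  "series": [
    [[0, 0, 0], [0, 0, 0], 0.2],
    [[0, 0, 0], [10, 30, 0], 0.2],
    [[0, 0, 0], [25, 70, 0], 0.2],
    [[0, 0, 0], [40, 110, 0], 0.2],
    [[0, 0, 0], [55, 150, 0], 0.2],
    [[0, 0, 0], [70, 180, 0], 0.2],
    [[0, 0, 0], [85, 198, 0], 0.2],
    [[0, 0, 0], [85, 198, 0], 0.2]
  ]
}}

```text
time_s: 10.9
eef_pos: [0.5136, 0.15, 0.1762]
eef_rot: [-0.0, 0.776, 0.63, -0.001]
wrist_force: [-0.6, -0.4, -0.7]
opening: 0.653
grasp_force: 63.9
```

```bash
python3 -c "
from h import *
tcp()"
```

```text
t 10.9 tcp mm [513.6 150.  176.2] yawY -11.9 z [-0.002 -0.    -1.   ] F [-0.6 -0.4 -0.7] op 0.653 g 63.9
```

{"op": "send_rows", "data": {
  "series": [
    [[0, 0, 0], [5.5, 0, 0], 0.2],
    [[0, 0, 0], [5.5, 0, -20], 0.2],
    [[0, 0, 0], [5.5, 0, -45], 0.2],
    [[0, 0, 0], [5.5, 0, -70], 0.2],
    [[0, 0, 0], [5.5, 0, -90], 0.2],
    [[0, 0, 0], [5.5, 0, -105], 0.2],
    [[0, 0, 0], [5.5, 0, -115], 0.2],
    [[0, 0, 0], [5.5, 0, -121], 0.2],
    [[0, 0, 0], [5.5, 0, -123], 0.2],
    [[0, 0, 0], [5.5, 0, -123], 0.2]
  ]
}}

```text
time_s: 12.15
eef_pos: [0.5194, 0.1491, 0.0546]
eef_rot: [0.0, 0.778, 0.629, 0.0]
wrist_force: [-0.8, 0.1, -0.8]
opening: 0.655
grasp_force: 63.9
```

Run:
```python
from h import *
tcp()
c=cam("top"); cv2.imwrite("pics/c5.png",cv2.resize(c["pixels"][170:280,200:330,::-1],None,fx=5,fy=5,interpolation=cv2.INTER_CUBIC))
```

```text
t 12.2 tcp mm [519.4 149.1  54.6] yawY -12.1 z [ 0.001  0.    -1.   ] F [-0.8  0.1 -0.8] op 0.655 g 63.9
```

View pics/c5.png

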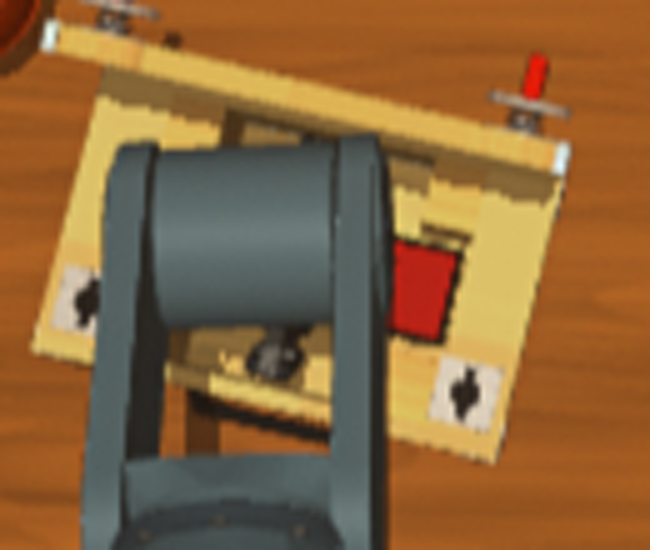

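The tray's right end shows at (425,290) in the crop, between the guides. No contact yet, so I'm feeling downward.

{"op": "send_rows", "data": {
  "series": [
    [[0, 0, 0], [0, 0, -1], 0.2],
    [[0, 0, 0], [0, 0, -2], 0.2],
    [[0, 0, 0], [0, 0, -3], 0.2],
    [[0, 0, 0], [0, 0, -3], 0.2]
  ]
}}

```text
time_s: 12.7
eef_pos: [0.519, 0.1491, 0.0512]
eef_rot: [-0.0, 0.778, 0.628, -0.0]
wrist_force: [0.7, -0.2, -1.4]
opening: 0.654
grasp_force: 63.9
```

{"op": "send_rows", "data": {
  "series": [
    [[0, 0, 0], [0, 0, -1], 0.2],
    [[0, 0, 0], [0, 0, -2], 0.2],
    [[0, 0, 0], [0, 0, -3], 0.2],
    [[0, 0, 0], [0, 0, -3], 0.2]
  ]
}}

```text
time_s: 13.2
eef_pos: [0.519, 0.1491, 0.0481]
eef_rot: [-0.0, 0.778, 0.628, -0.0]
wrist_force: [0.2, 0.6, -1.8]
opening: 0.65
grasp_force: 63.9
```

{"op": "send_rows", "data": {
  "series": [
    [[0, 0, 0], [0, 0, -1], 0.2],
    [[0, 0, 0], [0, 0, -2], 0.2],
    [[0, 0, 0], [0, 0, -3], 0.2],
    [[0, 0, 0], [0, 0, -3], 0.2]
  ]
}}

```text
time_s: 13.7
eef_pos: [0.519, 0.1491, 0.0451]
eef_rot: [-0.0, 0.778, 0.628, -0.0]
wrist_force: [-0.1, -0.6, -1.1]
opening: 0.653
grasp_force: 63.9
```

{"op": "send_rows", "data": {
  "series": [
    [[0, 0, 0], [0, 0, -1], 0.2],
    [[0, 0, 0], [0, 0, -2], 0.2],
    [[0, 0, 0], [0, 0, -3], 0.2],
    [[0, 0, 0], [0, 0, -3], 0.2]
  ]
}}

```text
time_s: 14.2
eef_pos: [0.519, 0.1491, 0.0421]
eef_rot: [-0.0, 0.778, 0.628, -0.0]
wrist_force: [-0.3, -0.3, -1.2]
opening: 0.652
grasp_force: 63.9
```

{"op": "send_rows", "data": {
  "series": [
    [[0, 0, 0], [0, 0, -1], 0.2],
    [[0, 0, 0], [0, 0, -2], 0.2],
    [[0, 0, 0], [0, 0, -3], 0.2],
    [[0, 0, 0], [0, 0, -3], 0.2]
  ]
}}

```text
time_s: 14.7
eef_pos: [0.5192, 0.1491, 0.0395]
eef_rot: [-0.0, 0.778, 0.628, -0.0]
wrist_force: [-2.3, -0.7, 2.8]
opening: 0.65
grasp_force: 64.3
```

{"op": "send_rows", "data": {
  "series": [
    [[0, 0, 0], [0, 0, -0.5], 0.2],
    [[0, 0, 0], [0, 0, -0.5], 0.2]
  ]
}}

```text
time_s: 14.95
eef_pos: [0.5192, 0.1491, 0.0395]
eef_rot: [0.0, 0.778, 0.629, -0.0]
wrist_force: [-4.5, -1.2, 8.6]
opening: 0.651
grasp_force: 64.8
```

{"op": "send_rows", "data": {
  "series": [
    [[0, 0, 0], [0, 0, 0.5], 0.2],
    [[0, 0, 0], [0, 0, 0.5], -0.45],
    [[0, 0, 0], [0, 0, 0.5], -0.6],
    [[0, 0, 0], [0, 0, 0.5], -0.6],
    [[0, 0, 0], [0, 0, 3], -0.6],
    [[0, 0, 0], [0, 0, 15], -0.6],
    [[0, 0, 0], [0, 0, 50], -0.6],
    [[0, 0, 0], [0, 0, 100], -0.6],
    [[0, 0, 0], [0, 0, 150], -0.6],
    [[0, 0, 0], [0, 0, 170], -0.6]
  ]
}}

```text
time_s: 16.2
eef_pos: [0.521, 0.1493, 0.2136]
eef_rot: [0.002, 0.778, 0.629, 0.003]
wrist_force: [-0.2, 0.5, -0.7]
opening: 0.8
grasp_force: 0.0
```

{"op": "send_rows", "data": {
  "series": [
    [[0, 0, 0], [-30, -30, 0], -0.6],
    [[0, 0, 10], [-60, -80, 0], -0.6],
    [[0, 0, 20], [-60, -140, 0], -0.6],
    [[0, 0, 30], [-60, -200, 0], -0.6],
    [[0, 0, 40], [-60, -260, 0], -0.6],
    [[0, 0, 50], [-60, -320, 0], -0.6],
    [[0, 0, 60], [-60, -380, 0], -0.6],
    [[0, 0, 70], [-60, -430, 0], -0.6],
    [[0, 0, 80], [-60, -480, 0], -0.6],
    [[0, 0, 90], [-40, -530, 0], -0.6]
  ]
}}

```text
time_s: 17.45
eef_pos: [0.4784, -0.3836, 0.2101]
eef_rot: [0.0, 0.115, 0.993, -0.001]
wrist_force: [0.4, 0.4, 0.1]
opening: 0.795
grasp_force: 0.0
```

Run:
```python
from h import *
tcp()
for n in("top","scene"):
    c=cam(n)
    print([(r['xyz'],r['conf']) for r in spotter.landmark_of("tray1",n)])
    for p,z,col in (((.497,-.464,.005),.005,RED),((.52,.15,.045),.045,RED),((.435,-.324,.01),.01,CORK)): print(blob(c,*col,proj(c,p),z))
    if n=="top": cv2.imwrite("pics/c6.png",cv2.resize(c["pixels"][140:300,190:510,::-1],None,fx=2.5,fy=2.5,interpolation=cv2.INTER_CUBIC))
```

```text
t 17.4 tcp mm [ 478.4 -383.6  210.1] yawY 76.8 z [ 0.001 -0.001 -1.   ] F [0.4 0.4 0.1] op 0.795 g 0.0
[([0.499, -0.4625, -0.0007], 0.91), ([0.5164, 0.1489, 0.0398], 0.75), ([0.6434, 0.2395, 0.2416], 0.58)]
(544.5, -457.8, np.float32(-78.9), array([51., 69.], dtype=float32))
(518.1, 147.3, np.float32(-11.9), array([ 53., 164.], dtype=float32))
(407.8, -318.7, np.float32(87.0), array([ 54., 121.], dtype=float32))
[([0.4963, -0.4647, -0.0028], 0.95)]
(497.5, -461.3, np.float32(-79.3), array([ 57., 167.], dtype=float32))
(391.7, 767.7, np.float32(20.7), array([260., 895.], dtype=float32))
(357.5, 73.6, np.float32(-0.3), array([1243., 1621.], dtype=float32))
```

View pics/c6.png

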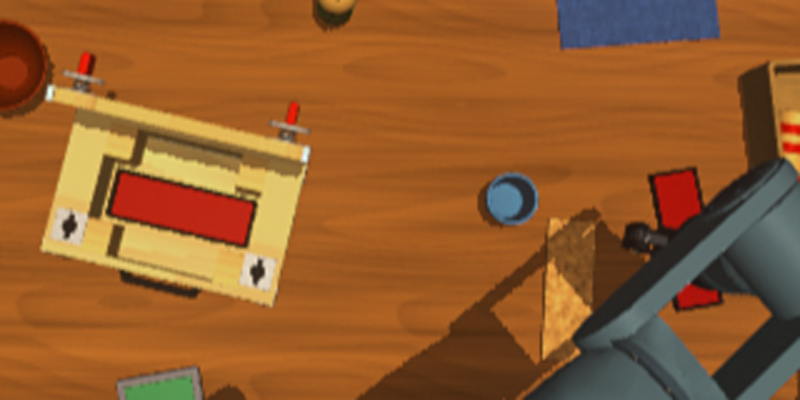

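Tray 1 lies well in the pocket at (182,208), and tray 2 at (685,240) has not moved. Next is tray 2.

{"op": "send_rows", "data": {
  "series": [
    [[0, 0, 10], [10, -40, 0], -0.6],
    [[0, 0, 20], [19, -80, -30], -0.6],
    [[0, 0, 24], [19, -80.5, -80], -0.6],
    [[0, 0, 24], [19, -80.5, -130], -0.6],
    [[0, 0, 24], [19, -80.5, -165], -0.6],
    [[0, 0, 24], [19, -80.5, -180], -0.6],
    [[0, 0, 24], [19, -80.5, -180], -0.6]
  ]
}}

```text
time_s: 18.52
eef_pos: [0.4983, -0.4604, 0.029]
eef_rot: [-0.0, -0.093, 0.996, 0.0]
wrist_force: [1.0, 0.1, 1.0]
opening: 0.8
grasp_force: 0.0
```

Run:
```python
from h import *
tcp()
c=cam("scene"); cv2.imwrite("pics/s7.png",cv2.resize(c["pixels"][260:390,110:290,::-1],None,fx=4,fy=4))
```

```text
t 18.5 tcp mm [ 498.3 -460.4   29. ] yawY 100.6 z [-0.001  0.001 -1.   ] F [1.  0.1 1. ] op 0.8 g 0.0
```

View pics/s7.png

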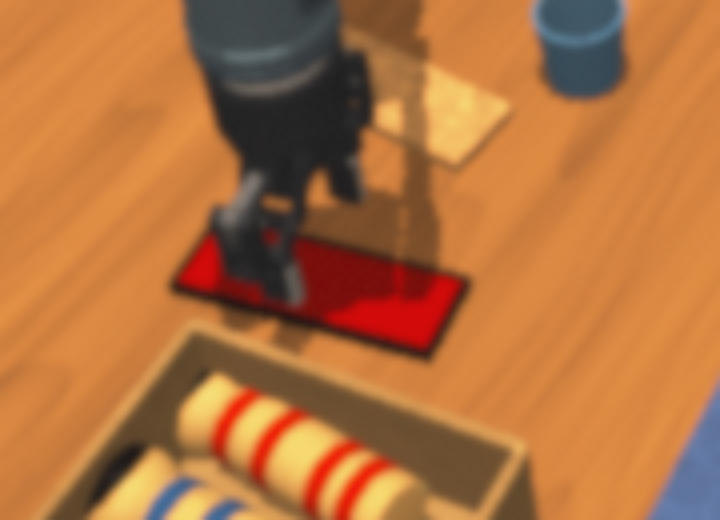

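The gripper is above the middle of tray 2, at (260,270) in the crop. It is clear of the crate.

{"op": "send_rows", "data": {
  "series": [
    [[0, 0, 0], [-1, -3, -3], -0.6],
    [[0, 0, 0], [-1, -3, -12], -0.6],
    [[0, 0, 0], [-1, -3, -20], -0.6],
    [[0, 0, 0], [-1, -3, -25], -0.6],
    [[0, 0, 0], [-1, -3, -27], -0.6],
    [[0, 0, 0], [-1, -3, -27], -0.4],
    [[0, 0, 0], [-1, -3, -27], -0.2],
    [[0, 0, 0], [-1, -3, -27], 0.2],
    [[0, 0, 0], [-1, -3, -27], 0.2],
    [[0, 0, 0], [-1, -3, -27], 0.2]
  ]
}}

```text
time_s: 19.82
eef_pos: [0.4975, -0.4648, 0.0024]
eef_rot: [0.0, -0.092, 0.996, -0.0]
wrist_force: [0.7, -1.0, 5.0]
opening: 0.653
grasp_force: 64.2
```

{"op": "send_rows", "data": {
  "series": [
    [[0, 0, 0], [0, 0, 5], 0.2],
    [[0, 0, 0], [0, 0, 20], 0.2],
    [[0, 0, 0], [0, 0, 60], 0.2],
    [[0, 0, 0], [0, 0, 110], 0.2],
    [[0, 0, 0], [0, 0, 150], 0.2],
    [[0, 0, 0], [0, 0, 180], 0.2],
    [[0, 0, 0], [0, 0, 180], 0.2],
    [[0, 0, 0], [0, 0, 180], 0.2]
  ]
}}

```text
time_s: 20.82
eef_pos: [0.4966, -0.4637, 0.1804]
eef_rot: [-0.001, -0.092, 0.996, 0.001]
wrist_force: [-0.2, 1.0, -2.2]
opening: 0.652
grasp_force: 64.1
```

```bash
python3 -c "
from h import *
tcp()
c=cam('top'); print(blob(c,*CORK,proj(c,(.435,-.324,.01)),.01),[(r['xyz'],r['conf']) for r in spotter.landmark_of('tray1','top')])"
```

```text
t 20.8 tcp mm [ 496.6 -463.7  180.4] yawY 100.6 z [-0.001  0.002 -1.   ] F [-0.2  1.  -2.2] op 0.652 g 64.1
(427.4, -329.3, np.float32(87.2), array([41., 82.], dtype=float32)) [([0.5269, 0.1452, 0.037], 0.91), ([0.4976, -0.4611, 0.1815], 0.9)]
```

{"op": "send_rows", "data": {
  "series": [
    [[0, 0, 5], [-15, 30, 0], 0.2],
    [[0, 0, 12], [-35, 80, 0], 0.2],
    [[0, 0, 20], [-50, 140, 0], 0.2],
    [[0, 0, 28], [-55, 200, 0], 0.2],
    [[0, 0, 36], [-55, 260, 0], 0.2],
    [[0, 0, 44], [-55, 320, 0], 0.2],
    [[0, 0, 52], [-55, 370, 0], 0.2],
    [[0, 0, 60], [-50, 420, 0], 0.2],
    [[0, 0, 67.3], [-40, 460, 0], 0.2],
    [[0, 0, 67.3], [-35, 480, 0], 0.2]
  ]
}}

```text
time_s: 22.18
eef_pos: [0.4628, 0.026, 0.1804]
eef_rot: [-0.004, -0.627, 0.779, -0.002]
wrist_force: [-0.8, -0.5, -0.9]
opening: 0.65
grasp_force: 64.2
```

```bash
python3 -c "
from h import *
tcp()"
```

```text
t 22.2 tcp mm [462.8  26.  180.4] yawY 167.7 z [-0.004 -0.008 -1.   ] F [-0.8 -0.5 -0.9] op 0.65 g 64.2
```

{"op": "send_rows", "data": {
  "series": [
    [[0, 0, 0.2], [15, 35, 0], 0.2],
    [[0, 0, 0.2], [35, 80, 0], 0.2],
    [[0, 0, 0.2], [50, 110, 0], 0.2],
    [[0, 0, 0.2], [56.5, 123.5, 0], 0.2],
    [[0, 0, 0.2], [56.5, 123.5, -20], 0.2],
    [[0, 0, 0.2], [56.5, 123.5, -50], 0.2],
    [[0, 0, 0.2], [56.5, 123.5, -80], 0.2],
    [[0, 0, 0.2], [56.5, 123.5, -105], 0.2],
    [[0, 0, 0.2], [56.5, 123.5, -118], 0.2],
    [[0, 0, 0.2], [56.5, 123.5, -122], 0.2]
  ]
}}

```text
time_s: 23.42
eef_pos: [0.5197, 0.1457, 0.0589]
eef_rot: [-0.004, -0.626, 0.78, -0.003]
wrist_force: [-1.0, -0.1, -1.7]
opening: 0.651
grasp_force: 64.2
```

{"op": "send_rows", "data": {
  "series": [
    [[0, 0, 0], [0, 0, -1], 0.2],
    [[0, 0, 0], [0, 0, -2], 0.2],
    [[0, 0, 0], [0, 0, -2], 0.2]
  ]
}}

```text
time_s: 23.8
eef_pos: [0.5206, 0.1466, 0.0583]
eef_rot: [-0.003, -0.626, 0.78, -0.004]
wrist_force: [-0.3, -0.0, -1.1]
opening: 0.655
grasp_force: 64.2
```

```bash
python3 -c "
from h import *
tcp(); s=telemetry.get_obs(); print(np.round(s['q'],3),np.round(s['joint_efforts'],1),s['torque'])"
```

```text
t 23.8 tcp mm [520.6 146.6  58.3] yawY 167.6 z [-0.001 -0.01  -1.   ] F [-0.3 -0.  -1.1] op 0.655 g 64.2
[ 0.061  0.332  1.811 -0.011  1.    -2.858] [ -0.1 -45.7 -28.7  -0.   -0.   -0. ] [0.02727773 0.01775248 0.00481597]
```

{"op": "send_rows", "data": {
  "series": [
    [[0.57, 0, 0.3], [-1, 3, 0], 0.2],
    [[0.57, 0, 0.3], [-1, 3, -1], 0.2],
    [[0.57, 0, 0.3], [-1, 3, -2], 0.2],
    [[0.57, 0, 0.3], [-1, 3, -3], 0.2],
    [[0.57, 0, 0.3], [-1, 3, -3], 0.2]
  ]
}}

```text
time_s: 24.42
eef_pos: [0.519, 0.1495, 0.0545]
eef_rot: [-0.001, -0.628, 0.778, 0.001]
wrist_force: [-0.0, -0.4, -1.0]
opening: 0.645
grasp_force: 64.2
```

```bash
python3 -c "
from h import *
tcp()"
```

```text
t 24.4 tcp mm [519.  149.5  54.5] yawY 167.9 z [-0.002  0.    -1.   ] F [-0.  -0.4 -1. ] op 0.645 g 64.2
```

Aligned and level. Contact is expected near z = 50.5.

{"op": "send_rows", "data": {
  "series": [
    [[0, 0, 0], [0, 0, -1], 0.2],
    [[0, 0, 0], [0, 0, -2], 0.2],
    [[0, 0, 0], [0, 0, -3], 0.2],
    [[0, 0, 0], [0, 0, -3], 0.2]
  ]
}}

```text
time_s: 24.92
eef_pos: [0.519, 0.1495, 0.0516]
eef_rot: [-0.001, -0.628, 0.778, 0.001]
wrist_force: [-0.3, 0.5, -2.0]
opening: 0.652
grasp_force: 64.2
```

{"op": "send_rows", "data": {
  "series": [
    [[0, 0, 0], [0, 0, -0.7], 0.2],
    [[0, 0, 0], [0, 0, -1.3], 0.2],
    [[0, 0, 0], [0, 0, -1.3], 0.2]
  ]
}}

```text
time_s: 25.3
eef_pos: [0.5192, 0.1495, 0.0513]
eef_rot: [-0.001, -0.628, 0.778, 0.001]
wrist_force: [-3.9, -0.7, 7.3]
opening: 0.65
grasp_force: 65.3
```

{"op": "send_rows", "data": {
  "series": [
    [[0, 0, 0], [0, 0, 0.5], 0.2],
    [[0, 0, 0], [0, 0, 0.5], -0.45],
    [[0, 0, 0], [0, 0, 0.5], -0.6],
    [[0, 0, 0], [0, 0, 0.5], -0.6],
    [[0, 0, 0], [0, 0, 3], -0.6],
    [[0, 0, 0], [0, 0, 15], -0.6],
    [[0, 0, 0], [0, 0, 50], -0.6],
    [[0, 0, 0], [0, 0, 100], -0.6],
    [[0, 0, 0], [0, 0, 150], -0.6],
    [[0, 0, 0], [0, 0, 160], -0.6]
  ]
}}

```text
time_s: 26.55
eef_pos: [0.5216, 0.1497, 0.2157]
eef_rot: [0.003, -0.628, 0.778, -0.002]
wrist_force: [-0.5, 0.7, -0.1]
opening: 0.8
grasp_force: 0.0
```

{"op": "send_rows", "data": {
  "series": [
    [[0, 0, 0], [-30, -30, 0], -0.6],
    [[0, 0, -8], [-60, -80, 0], -0.6],
    [[0, 0, -16], [-70, -140, 0], -0.6],
    [[0, 0, -24], [-80, -200, 0], -0.6],
    [[0, 0, -34], [-85, -250, 0], -0.6],
    [[0, 0, -44], [-85, -290, 0], -0.6],
    [[0, 0, -54], [-85, -330, 0], -0.6],
    [[0, 0, -64], [-85, -360, 0], -0.6],
    [[0, 0, -74], [-85, -390, 0], -0.6],
    [[0, 0, -80.8], [-85, -410, 0], -0.6]
  ]
}}

```text
time_s: 27.8
eef_pos: [0.4336, -0.2616, 0.21]
eef_rot: [-0.0, 0.029, 1.0, 0.001]
wrist_force: [0.5, 0.5, 0.5]
opening: 0.804
grasp_force: 0.0
```

Run:
```python
from h import *
tcp()
for n in("top","scene"):
    c=cam(n,f"pics/{n}8.png")
    for t in("tray1","pad"): print(n,t,[(np.round(r['xyz'],4),round(r['conf'],2)) for r in spotter.landmark_of(t,n)])
    print(blob(c,*RED,proj(c,(.52,.15,.06)),.06),blob(c,[10,60,100],[25,200,255],proj(c,(.435,-.324,.01)),.01))
```

```text
t 27.8 tcp mm [ 433.6 -261.6  210. ] yawY 86.7 z [-0.001  0.002 -1.   ] F [0.5 0.5 0.5] op 0.804 g 0.0
top tray1 [(array([0.5191, 0.153 , 0.0485]), 0.82), (array([0.5246, 0.1443, 0.039 ]), 0.74)]
top pad [(array([ 0.4355, -0.3227, -0.0013]), 0.79)]
(521.7, 146.0, np.float32(-12.5), array([ 61., 169.], dtype=float32)) (326.3, -320.5, np.float32(49.0), array([104., 124.], dtype=float32))
scene tray1 []
scene pad [(array([ 0.4361, -0.3223,  0.0006]), 0.76)]
(403.0, 739.8, np.float32(20.7), array([256., 881.], dtype=float32)) (609.5, 990.1, np.float32(-58.9), array([2850., 3673.], dtype=float32))
```

{"op": "send_rows", "data": {
  "series": [
    [[0, 0, 0.3], [1, -30, -20], -0.6],
    [[0, 0, 0.3], [1, -61, -50], -0.6],
    [[0, 0, 0.3], [1, -61, -100], -0.6],
    [[0, 0, 0.3], [1, -61, -145], -0.6],
    [[0, 0, 0.3], [1, -61, -170], -0.6],
    [[0, 0, 0.3], [1, -61, -180], -0.6],
    [[0, 0, 0.3], [1, -61, -182], -0.6],
    [[0, 0, 0.3], [1, -61, -182], -0.6]
  ]
}}

```text
time_s: 29.1
eef_pos: [0.4359, -0.322, 0.0296]
eef_rot: [0.001, 0.023, 1.0, 0.0]
wrist_force: [0.3, -0.9, 0.0]
opening: 0.799
grasp_force: 0.0
```

Run:
```python
from h import *
tcp()
c=cam("scene"); a=cv2.resize(c["pixels"][230:320,150:280,::-1],None,fx=4,fy=4)
t=cv2.imread("pics/top8.png")[165:275,200:330]; t=cv2.resize(t,(425,360)); a=cv2.resize(a,(370,360))
cv2.imwrite("pics/m9.png",np.hstack([a,t]))
```

```text
t 29.1 tcp mm [ 435.9 -322.    29.6] yawY 87.4 z [ 0.001  0.    -1.   ] F [ 0.3 -0.9  0. ] op 0.799 g 0.0
```

View pics/m9.png

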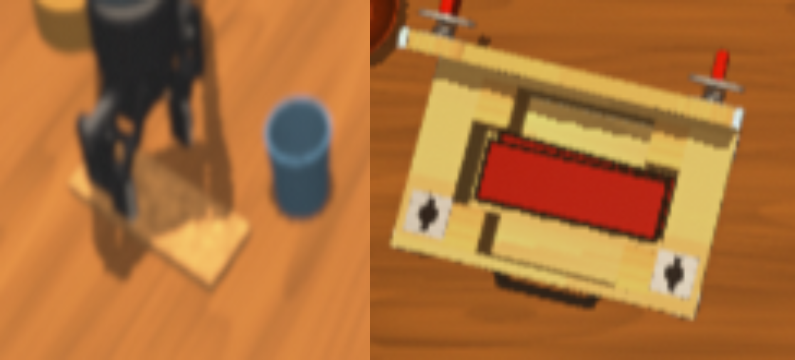

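The left panel shows the gripper straddling the pad at (130,200). The right panel shows both trays flat in the pocket. The lower one was nudged a few mm toward the lid (before tray 2 was placed), but it is still inside the guides. Gripping the pad next.

{"op": "send_rows", "data": {
  "series": [
    [[0, 0, 0], [-1, 0, -3], -0.6],
    [[0, 0, 0], [-1, 0, -12], -0.6],
    [[0, 0, 0], [-1, 0, -20], -0.6],
    [[0, 0, 0], [-1, 0, -25], -0.6],
    [[0, 0, 0], [-1, 0, -27], -0.6],
    [[0, 0, 0], [-1, 0, -27], -0.4],
    [[0, 0, 0], [-1, 0, -27], -0.2],
    [[0, 0, 0], [-1, 0, -27], 0.2],
    [[0, 0, 0], [-1, 0, -27], 0.2],
    [[0, 0, 0], [-1, 0, -27], 0.2]
  ]
}}

```text
time_s: 30.4
eef_pos: [0.4345, -0.3219, 0.002]
eef_rot: [0.0, 0.023, 1.0, 0.001]
wrist_force: [-0.4, 0.3, 6.1]
opening: 0.653
grasp_force: 63.8
```

{"op": "send_rows", "data": {
  "series": [
    [[0, 0, 0], [0, 0, 5], 0.2],
    [[0, 0, 0], [0, 0, 20], 0.2],
    [[0, 0, 0], [0, 0, 60], 0.2],
    [[0, 0, 0], [0, 0, 110], 0.2],
    [[0, 0, 0], [0, 0, 150], 0.2],
    [[0, 0, 0], [0, 0, 180], 0.2],
    [[0, 0, 0], [0, 0, 180], 0.2],
    [[0, 0, 0], [0, 0, 180], 0.2]
  ]
}}

```text
time_s: 31.4
eef_pos: [0.4337, -0.321, 0.1807]
eef_rot: [-0.0, 0.023, 1.0, 0.001]
wrist_force: [-0.5, 0.3, -1.3]
opening: 0.648
grasp_force: 63.7
```

{"op": "send_rows", "data": {
  "series": [
    [[0, 0, -10], [0, 20, 0], 0.2],
    [[0, 0, -20], [-5, 45, 0], 0.2],
    [[0, 0, -30], [-10, 75, 0], 0.2],
    [[0, 0, -40], [-10, 115, 0], 0.2],
    [[0, 0, -50], [-10, 160, 0], 0.2],
    [[0, 0, -60], [-5, 205, 0], 0.2],
    [[0, 0, -70], [0, 250, 0], 0.2],
    [[0, 0, -80], [5, 290, 0], 0.2],
    [[0, 0, -90], [15, 325, 0], 0.2],
    [[0, 0, -99.5], [25, 350, 0], 0.2]
  ]
}}

```text
time_s: 32.65
eef_pos: [0.458, 0.0303, 0.1796]
eef_rot: [-0.001, 0.779, 0.627, -0.0]
wrist_force: [0.7, -0.6, -0.9]
opening: 0.647
grasp_force: 63.7
```

```bash
python3 -c "
from h import *
tcp()"
```

```text
t 32.6 tcp mm [458.   30.3 179.6] yawY -12.4 z [-0.002  0.    -1.   ] F [ 0.7 -0.6 -0.9] op 0.647 g 63.7
```

{"op": "send_rows", "data": {
  "series": [
    [[0, 0, 0.3], [15, 35, 0], 0.2],
    [[0, 0, 0.3], [38, 75, 0], 0.2],
    [[0, 0, 0.3], [55, 107, 0], 0.2],
    [[0, 0, 0.3], [61, 118.5, 0], 0.2],
    [[0, 0, 0.3], [61, 118.5, -10], 0.2],
    [[0, 0, 0.3], [61, 118.5, -40], 0.2],
    [[0, 0, 0.3], [61, 118.5, -70], 0.2],
    [[0, 0, 0.3], [61, 118.5, -95], 0.2],
    [[0, 0, 0.3], [61, 118.5, -108], 0.2],
    [[0, 0, 0.3], [61, 118.5, -111], 0.2]
  ]
}}

```text
time_s: 33.9
eef_pos: [0.5192, 0.1462, 0.0694]
eef_rot: [0.0, 0.777, 0.63, -0.0]
wrist_force: [-0.3, 0.5, 0.9]
opening: 0.65
grasp_force: 63.7
```

{"op": "send_rows", "data": {
  "series": [
    [[0, 0, 0], [0, 0, 0], 0.2],
    [[0, 0, 0], [0, 0, -1], 0.2],
    [[0, 0, 0], [0, 0, -1], 0.2]
  ]
}}

```text
time_s: 34.28
eef_pos: [0.5206, 0.1471, 0.0701]
eef_rot: [0.001, 0.776, 0.63, 0.001]
wrist_force: [-0.7, -0.1, 0.0]
opening: 0.647
grasp_force: 63.6
```

```bash
python3 -c "
from h import *
tcp()"
```

```text
t 34.3 tcp mm [520.6 147.1  70.1] yawY -11.8 z [ 0.003 -0.    -1.   ] F [-0.7 -0.1  0. ] op 0.647 g 63.6
```

{"op": "send_rows", "data": {
  "series": [
    [[0, 0, -0.3], [-1, 2, 0], 0.2],
    [[0, 0, -0.3], [-1, 2, -1], 0.2],
    [[0, 0, -0.3], [-1, 2, -2], 0.2],
    [[0, 0, -0.3], [-1, 2, -3], 0.2],
    [[0, 0, -0.3], [-1, 2, -3], 0.2]
  ]
}}

```text
time_s: 34.9
eef_pos: [0.519, 0.149, 0.0662]
eef_rot: [0.001, 0.778, 0.628, 0.0]
wrist_force: [0.5, 0.4, -0.4]
opening: 0.646
grasp_force: 63.6
```

{"op": "send_rows", "data": {
  "series": [
    [[0, 0, 0], [0, 0, -1], 0.2],
    [[0, 0, 0], [0, 0, -2], 0.2],
    [[0, 0, 0], [0, 0, -3], 0.2],
    [[0, 0, 0], [0, 0, -3], 0.2]
  ]
}}

```text
time_s: 35.4
eef_pos: [0.519, 0.149, 0.0633]
eef_rot: [0.001, 0.778, 0.628, 0.001]
wrist_force: [-0.0, 0.2, -0.4]
opening: 0.648
grasp_force: 63.6
```

{"op": "send_rows", "data": {
  "series": [
    [[0, 0, 0], [0, 0, -0.7], 0.2],
    [[0, 0, 0], [0, 0, -1.4], 0.2],
    [[0, 0, 0], [0, 0, -1.4], 0.2]
  ]
}}

```text
time_s: 35.78
eef_pos: [0.5192, 0.149, 0.062]
eef_rot: [0.001, 0.778, 0.628, 0.001]
wrist_force: [-0.7, 0.5, 0.2]
opening: 0.648
grasp_force: 63.7
```

{"op": "send_rows", "data": {
  "series": [
    [[0, 0, 0], [0, 0, -0.8], 0.2],
    [[0, 0, 0], [0, 0, -0.8], 0.2]
  ]
}}

```text
time_s: 36.02
eef_pos: [0.5192, 0.149, 0.062]
eef_rot: [0.001, 0.778, 0.628, 0.001]
wrist_force: [-4.1, -0.0, 7.4]
opening: 0.646
grasp_force: 64.7
```

{"op": "send_rows", "data": {
  "series": [
    [[0, 0, 0], [0, 0, 0.5], 0.2],
    [[0, 0, 0], [0, 0, 0.5], -0.45],
    [[0, 0, 0], [0, 0, 0.5], -0.6],
    [[0, 0, 0], [0, 0, 0.5], -0.6],
    [[0, 0, 0], [0, 0, 3], -0.6],
    [[0, 0, 0], [0, 0, 15], -0.6],
    [[0, 0, 0], [0, 0, 50], -0.6],
    [[0, 0, 0], [0, 0, 100], -0.6],
    [[0, 0, 0], [0, 0, 150], -0.2],
    [[0, 0, 0], [0, 0, 200], 0.5]
  ]
}}

```text
time_s: 37.28
eef_pos: [0.519, 0.149, 0.2639]
eef_rot: [0.001, 0.778, 0.628, 0.001]
wrist_force: [1.3, 0.3, 0.4]
opening: 0.401
grasp_force: 0.0
```

{"op": "send_rows", "data": {
  "series": [
    [[0, 0, 9], [-15, -30, 20], 1],
    [[0, 0, 18], [-30, -80, 50], 1],
    [[0, 0, 27], [-30, -120, 60], 1],
    [[0, 0, 36], [-30, -140, 60], 1],
    [[0, 0, 45], [-30, -140, 60], 1],
    [[0, 0, 54], [-30, -140, 60], 1],
    [[0, 0, 63], [-30, -140, 60], 1],
    [[0, 0, 72], [-30, -140, 60], 1],
    [[0, 0, 81], [-30, -140, 60], 1],
    [[0, 0, 90], [-30, -140, 60], 1]
  ]
}}

```text
time_s: 38.52
eef_pos: [0.4891, 0.009, 0.3222]
eef_rot: [0.001, 0.103, 0.995, 0.001]
wrist_force: [-0.7, -0.0, -0.2]
opening: -0.0
grasp_force: 0.0
```

Run:
```python
from h import *
tcp()
for n in("top","scene"):
    c=cam(n,f"pics/{n}10.png")
    for t in("pad","tray1","lid_edge","lid_hinge","stud_left_wing","stud_right_wing","pocket"): print(n,t,[(np.round(r['xyz'],4),round(r['conf'],2)) for r in spotter.landmark_of(t,n)][:2])
    if n=="top":
        cv2.imwrite("pics/c10.png",cv2.resize(c["pixels"][165:275,195:325,::-1],None,fx=5,fy=5,interpolation=cv2.INTER_CUBIC))
```

```text
t 38.5 tcp mm [489.1   9.  322.2] yawY 78.2 z [ 0.001  0.002 -1.   ] F [-0.7 -0.  -0.2] op -0.0 g 0.0
top pad [(array([0.5204, 0.1433, 0.0574]), 0.89), (array([ 6.818e-01,  3.711e-01, -6.000e-04]), 0.67)]
top tray1 [(array([0.5241, 0.143 , 0.0366]), 0.39)]
top lid_edge [(array([0.6054, 0.1344, 0.2736]), 0.84)]
top lid_hinge []
top stud_left_wing [(array([0.6471, 0.2381, 0.2457]), 0.46)]
top stud_right_wing [(array([0.6017, 0.0243, 0.25  ]), 0.63), (array([ 7.787e-01, -2.660e-02,  6.000e-04]), 0.3)]
top pocket [(array([0.5177, 0.1519, 0.1043]), 0.64)]
scene pad [(array([0.524 , 0.148 , 0.0617]), 0.5)]
scene tray1 []
scene lid_edge [(array([0.6011, 0.1303, 0.2674]), 0.85)]
scene lid_hinge [(array([0.6052, 0.1366, 0.1066]), 0.58)]
scene stud_left_wing [(array([0.6489, 0.2363, 0.2459]), 0.43)]
scene stud_right_wing [(array([0.5994, 0.0225, 0.2452]), 0.71)]
scene pocket [(array([0.5205, 0.1517, 0.103 ]), 0.68)]
```

View pics/c10.png

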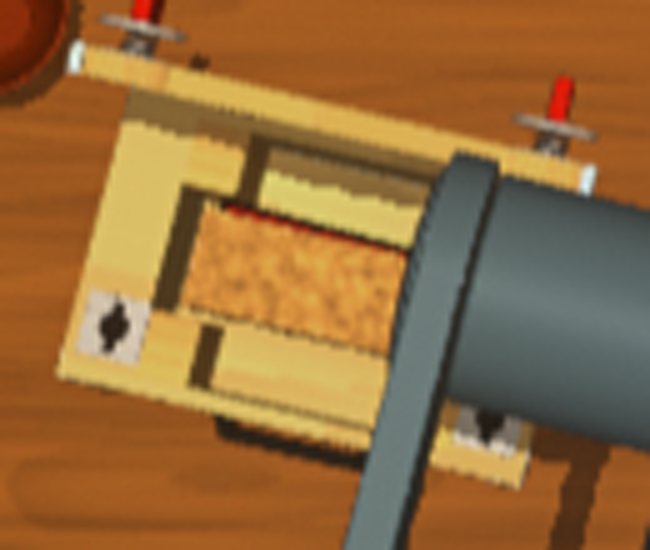

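The pad lies on the pile within the pocket, at (300,275) in the crop. Now for the lid.

Run:
```python
import numpy as np
a=np.radians(-12.1); ex=np.array([np.cos(a),np.sin(a)]); C=np.array([519.8,151])
def w(r,th,f=11,pen=0):
    t=np.radians(th); x=85-r*np.cos(t)+(14-pen)*np.sin(t)+f; z=106+r*np.sin(t)+(14-pen)*np.cos(t)
    return np.round([*(C+ex*x),z],0)
p0=np.array([*(C+ex*116),248]); print("start",np.round(p0))
for th in(84,76,68,60,52,44,36,28,20,12,6,0): print(th,w(145,th,pen=3)-np.round(p0))
```

```text
start [633. 127. 248.]
84 [-23.   5.   3.]
76 [-43.   9.   1.]
68 [-62.  13.  -3.]
60 [-81.  17. -11.]
52 [-98.  21. -21.]
44 [-114.   24.  -33.]
36 [-128.   27.  -48.]
28 [-139.   30.  -64.]
20 [-149.   32.  -82.]
12 [-156.   33. -101.]
6 [-159.   34. -116.]
0 [-161.   34. -131.]
```

{"op": "send_rows", "data": {
  "series": [
    [[0, 0, 0], [35, 30, 0], 1],
    [[0, 0, 0], [80, 65, 0], 1],
    [[0, 0, 0], [120, 95, 0], 1],
    [[0, 0, 0], [144, 117, 0], 1],
    [[0, 0, 0], [144, 117, 0], 1],
    [[0, 0, 0], [144, 117, -20], 1],
    [[0, 0, 0], [144, 117, -50], 1],
    [[0, 0, 0], [144, 117, -74], 1],
    [[0, 0, 0], [144, 117, -74], 1],
    [[0, 0, 0], [144, 117, -74], 1]
  ]
}}

```text
time_s: 40.58
eef_pos: [0.6331, 0.1254, 0.248]
eef_rot: [0.001, 0.106, 0.994, 0.001]
wrist_force: [0.0, 0.2, -0.5]
opening: -0.004
grasp_force: 0.0
```

Run:
```python
from h import *
tcp()
c=cam("scene"); cv2.imwrite("pics/s11.png",cv2.resize(c["pixels"][60:230,230:440,::-1],None,fx=3,fy=3))
```

```text
t 40.6 tcp mm [633.1 125.4 248. ] yawY 77.8 z [ 0.001  0.002 -1.   ] F [ 0.   0.2 -0.5] op -0.004 g 0.0
```

View pics/s11.png

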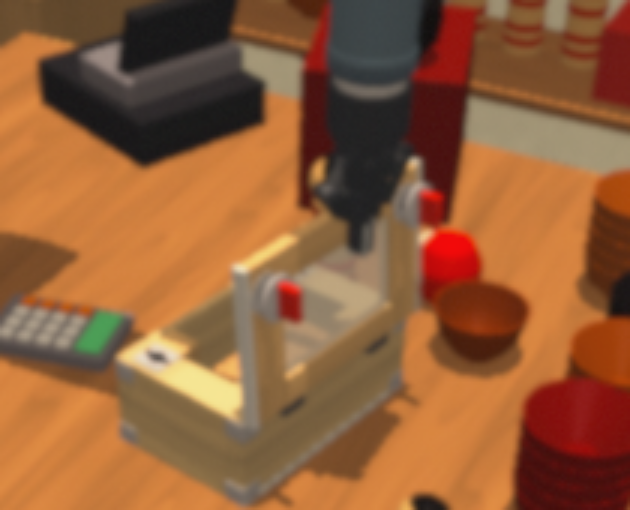

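The closed fingers are behind the lid's outer face, midway between the studs, at (360,240). Pushing the lid over.

{"op": "send_rows", "data": {
  "series": [
    [[0, 0, 0], [0, 0, 14], 1],
    [[0, 0, 0], [-12, 3, 15], 1],
    [[0, 0, 0], [-24, 6, 15], 1],
    [[0, 0, 0], [-46, 11, 13], 1],
    [[0, 0, 0], [-66, 15, 8], 1],
    [[0, 0, 0], [-87, 19, -1], 1],
    [[0, 0, 0], [-105, 23, -12], 1],
    [[0, 0, 0], [-122, 27, -25], 1],
    [[0, 0, 0], [-122, 27, -25], 1]
  ]
}}

```text
time_s: 41.75
eef_pos: [0.5088, 0.1535, 0.2212]
eef_rot: [-0.001, 0.105, 0.994, 0.001]
wrist_force: [-0.6, -0.2, 0.4]
opening: 0.001
grasp_force: 0.0
```

Run:
```python
from h import *
tcp()
for n in("top","scene"):
    c=cam(n)
    for t in("lid_edge","stud_left_wing","stud_right_wing"): print(n,t,[(np.round(r['xyz'],4),round(r['conf'],2)) for r in spotter.landmark_of(t,n)][:2])
```

```text
t 41.8 tcp mm [508.8 153.5 221.2] yawY 77.9 z [-0.002  0.002 -1.   ] F [-0.6 -0.2  0.4] op 0.001 g 0.0
top lid_edge [(array([0.5173, 0.1496, 0.0019]), 0.62)]
top stud_left_wing [(array([0.602 , 0.1337, 0.107 ]), 0.22), (array([ 0.5208,  0.1493, -0.0007]), 0.2)]
top stud_right_wing [(array([0.495 , 0.0465, 0.2208]), 0.52)]
scene lid_edge [(array([0.4971, 0.0457, 0.2164]), 0.72), (array([0.4846, 0.1541, 0.2178]), 0.7)]
scene stud_left_wing [(array([0.5434, 0.2579, 0.2169]), 0.62), (array([6.084e-01, 4.543e-01, 5.000e-04]), 0.34)]
scene stud_right_wing [(array([0.4979, 0.0449, 0.2162]), 0.67)]
```

{"op": "send_rows", "data": {
  "series": [
    [[0, 0, 0], [-15, 2, -16], 1],
    [[0, 0, 0], [-27, 5, -33], 1],
    [[0, 0, 0], [-38, 7, -53], 1],
    [[0, 0, 0], [-45, 8, -74], 1],
    [[0, 0, 0], [-49, 9, -90], 1],
    [[0, 0, 0], [-51, 9, -98], 1],
    [[0, 0, 0], [-51, 9, -101], 1],
    [[0, 0, 0], [-51, 9, -101], 1]
  ]
}}

```text
time_s: 43.15
eef_pos: [0.4607, 0.1619, 0.1215]
eef_rot: [0.0, 0.106, 0.994, 0.001]
wrist_force: [-0.0, 0.0, 0.7]
opening: 0.002
grasp_force: 0.0
```

{"op": "send_rows", "data": {
  "series": [
    [[0, 0, 0], [0, 0, -1.5], 1],
    [[0, 0, 0], [0, 0, -3], 1],
    [[0, 0, 0], [0, 0, -3], 1]
  ]
}}

```text
time_s: 43.52
eef_pos: [0.4609, 0.162, 0.1199]
eef_rot: [0.001, 0.106, 0.994, 0.001]
wrist_force: [-4.0, -0.8, 11.8]
opening: 0.001
grasp_force: 5.7
```

Run:
```python
from h import *
tcp()
```

```text
t 43.5 tcp mm [460.9 162.  119.9] yawY 77.9 z [ 0.002  0.002 -1.   ] F [-4.  -0.8 11.8] op 0.001 g 5.7
```

{"op": "send_rows", "data": {
  "series": [
    [[0, 0, 0], [0, 0, 15], 1],
    [[0, 0, 0], [0, 0, 60], 0.4],
    [[0, 0, 0], [-40, 0, 100], 0.2],
    [[0, 0, 0], [-80, -20, 120], 0.2],
    [[0, 0, 0], [-80, -30, 120], 0.2],
    [[0, 0, 0], [-80, -30, 120], 0.2]
  ]
}}

```text
time_s: 44.28
eef_pos: [0.3808, 0.1316, 0.2387]
eef_rot: [0.001, 0.106, 0.994, 0.001]
wrist_force: [0.2, 0.6, -0.2]
opening: 0.398
grasp_force: 0.0
```

Run:
```python
from h import *
tcp()
C=np.array([519.5,150.5]);a=np.radians(-12.1);ex=np.array([np.cos(a),np.sin(a)]);ey=np.array([-ex[1],ex[0]])
print("nominal L",C-52*ex+110*ey,"R",C-52*ex-110*ey)
for n in("top","scene"):
    c=cam(n,f"pics/{n}12.png")
    for t in("lid_edge","stud_left_wing","stud_right_wing"): print(n,t,[(np.round(r['xyz'],4),round(r['conf'],2)) for r in spotter.landmark_of(t,n)][:2])
    for s in(1,-1):
        p=C-52*ex+s*110*ey
        try: print(blob(c,*RED,proj(c,(p[0]/1e3,p[1]/1e3,.162)),.162 if n=="top" else .15))
        except Exception as e: print(e)
    if n=="top": cv2.imwrite("pics/c12.png",cv2.resize(c["pixels"][175:285,190:340,::-1],None,fx=5,fy=5,interpolation=cv2.INTER_CUBIC))
```

```text
t 44.3 tcp mm [380.8 131.6 238.7] yawY 77.8 z [ 0.002  0.002 -1.   ] F [ 0.2  0.6 -0.2] op 0.398 g 0.0
nominal L [491.71331361 268.95632131] R [445.59722977  53.84400923]
top lid_edge [(array([0.4432, 0.1704, 0.1211]), 0.96)]
top stud_left_wing [(array([0.4897, 0.2725, 0.1362]), 0.73)]
top stud_right_wing [(array([0.4451, 0.055 , 0.1394]), 0.46)]
(597.7, 417.3, np.float32(-16.0), array([68., 82.], dtype=float32))
(597.7, 417.3, np.float32(-16.0), array([68., 82.], dtype=float32))
scene lid_edge [(array([0.443 , 0.1655, 0.1171]), 0.74)]
scene stud_left_wing [(array([0.4922, 0.2664, 0.1403]), 0.67)]
scene stud_right_wing [(array([0.4496, 0.0569, 0.1386]), 0.47)]
(429.3, 645.4, np.float32(17.0), array([227., 618.], dtype=float32))
(663.7, 295.9, np.float32(23.0), array([ 67., 141.], dtype=float32))
```

View pics/c12.png

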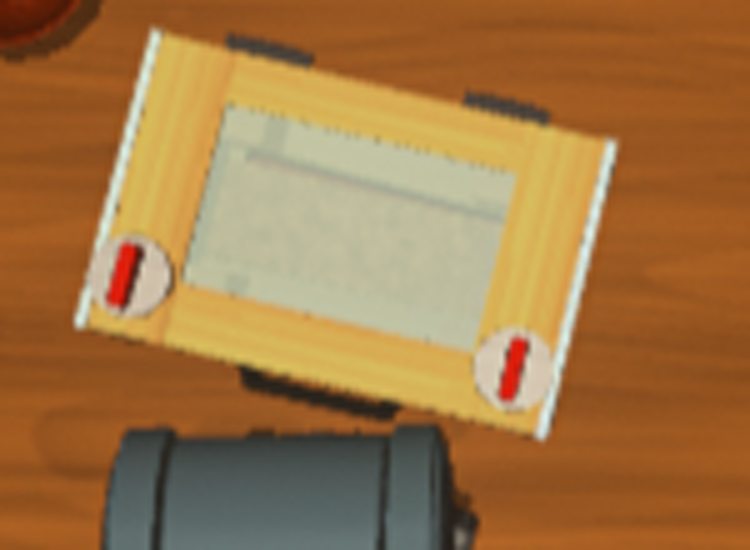

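The lid is shut flat. The collars are centred at (131,277) and (513,369) in the crop, with the red wings along the case's x.

Run:
```python
from h import *
c=cam("top")
def P(u,v,z): return np.round(at(c,190+u/5,175+v/5,z)*1000,1)
print("collars",P(131,277,.138),P(513,369,.138)); print("wings",P(124,276,.162),P(514,369,.162))
hsv=cv2.cvtColor(c["pixels"],cv2.COLOR_RGB2HSV); m=cv2.inRange(hsv,np.array([0,190,100]),np.array([5,255,255]))
for x0,x1,y0,y1 in((206,226,220,240),(282,304,238,260)):
    ys,xs=np.nonzero(m[y0:y1,x0:x1]); print(len(xs),np.round(at(c,xs.mean()+x0,ys.mean()+y0,.161)*1000,1))
```

```text
collars [490.7 266.9 138. ] [444.7  53.6 138. ]
wings [490.6 266.5 162. ] [444.9  52.4 162. ]
39 [492.4 268.3 161. ]
32 [445.8  54.4 161. ]
```

{"op": "send_rows", "data": {
  "series": [
    [[0, 0, 0], [25, 30, 0], 0.2],
    [[0, 0, 0], [60, 75, 0], 0.2],
    [[0, 0, 0], [95, 117, 0], 0.2],
    [[0, 0, 0], [110.5, 136.5, -10], 0.2],
    [[0, 0, 0], [110.5, 136.5, -35], 0.2],
    [[0, 0, 0], [110.5, 136.5, -50], 0.2],
    [[0, 0, 0], [110.5, 136.5, -60], 0.2],
    [[0, 0, 0], [110.5, 136.5, -60], 0.2]
  ]
}}

```text
time_s: 45.72
eef_pos: [0.4903, 0.2681, 0.1777]
eef_rot: [-0.0, 0.106, 0.994, 0.001]
wrist_force: [-0.2, 0.7, -0.2]
opening: 0.4
grasp_force: 0.0
```

Run:
```python
from h import *
tcp()
c=cam("scene"); u,v=proj(c,(.4913,.268,.15)).astype(int); print(u,v)
cv2.imwrite("pics/s13.png",cv2.resize(c["pixels"][v-50:v+40,u-60:u+60,::-1],None,fx=5,fy=5,interpolation=cv2.INTER_CUBIC))
```

```text
t 45.7 tcp mm [490.3 268.1 177.7] yawY 77.8 z [-0.001  0.001 -1.   ] F [-0.2  0.7 -0.2] op 0.4 g 0.0
326 138
```

View pics/s13.png

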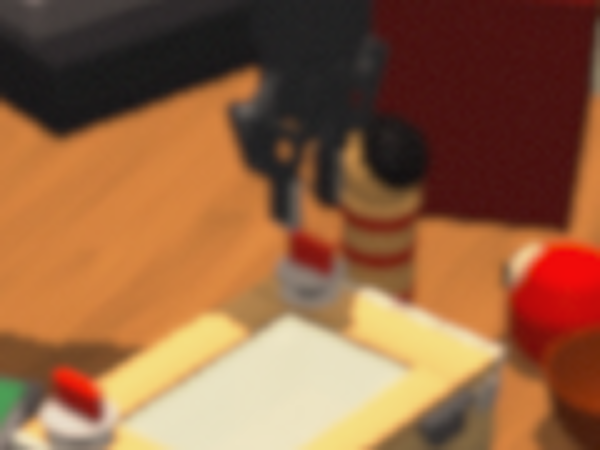

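The fingers straddle the left wing, which is at (313,250). Lowering and gripping.

{"op": "send_rows", "data": {
  "series": [
    [[0, 0, 0], [1, 0, -8], 0.2],
    [[0, 0, 0], [1, 0, -18], 0.2],
    [[0, 0, 0], [1, 0, -28], 0.2],
    [[0, 0, 0], [1, 0, -34], 0.2],
    [[0, 0, 0], [1, 0, -36], 0.2],
    [[0, 0, 0], [1, 0, -36], 0.4],
    [[0, 0, 0], [1, 0, -36], 0.7],
    [[0, 0, 0], [1, 0, -36], 1],
    [[0, 0, 0], [1, 0, -36], 1],
    [[0, 0, 0], [1, 0, -36], 1]
  ]
}}

```text
time_s: 47.02
eef_pos: [0.4922, 0.2701, 0.1429]
eef_rot: [0.001, 0.106, 0.994, 0.003]
wrist_force: [1.5, 7.2, -1.5]
opening: 0.104
grasp_force: 59.9
```

Run:
```python
from h import *
tcp()
```

```text
t 47.0 tcp mm [492.2 270.1 142.9] yawY 77.9 z [ 0.002  0.005 -1.   ] F [ 1.5  7.2 -1.5] op 0.104 g 59.9
```

{"op": "send_rows", "data": {
  "series": [
    [[0, 0, 0], [0.5, 2.5, 0], 1],
    [[0, 0, 0], [0.5, 2.5, -3], 1],
    [[0, 0, 0], [0.5, 2.5, -6], 1],
    [[0, 0, 0], [0.5, 2.5, -9], 1],
    [[0, 0, 0], [0.5, 2.5, -9], 1],
    [[0, 0, 0], [0.5, 2.5, -9], 1]
  ]
}}

```text
time_s: 47.78
eef_pos: [0.4924, 0.2705, 0.1343]
eef_rot: [0.0, 0.106, 0.994, 0.001]
wrist_force: [-3.6, -4.5, 9.6]
opening: 0.101
grasp_force: 61.5
```

{"op": "send_rows", "data": {
  "series": [
    [[0, 0, 0], [0, -0.5, -1.5], 1],
    [[0, 0, -10], [0, -0.5, -1.5], 1],
    [[0, 0, -20], [0, -0.5, -1.5], 1],
    [[0, 0, -30], [0, -0.5, -1.5], 1],
    [[0, 0, -40], [0, -0.5, -1.5], 1],
    [[0, 0, -50], [0, -0.5, -1.5], 1],
    [[0, 0, -60], [0, -0.5, -1.5], 1],
    [[0, 0, -70], [0, -0.5, -1.5], 1],
    [[0, 0, -80], [0, -0.5, -1.5], 1],
    [[0, 0, -83], [0, -0.5, -1.5], 1]
  ]
}}

```text
time_s: 49.02
eef_pos: [0.4934, 0.2715, 0.1337]
eef_rot: [0.001, 0.739, 0.674, 0.003]
wrist_force: [-1.6, 1.6, 10.0]
opening: 0.101
grasp_force: 61.6
```

Run:
```python
from h import *
tcp(); print(telemetry.get_obs()["torque"])
```

```text
t 49.0 tcp mm [493.4 271.5 133.7] yawY -5.3 z [ 0.005  0.002 -1.   ] F [-1.6  1.6 10. ] op 0.101 g 61.6
[0.26452054 0.50443608 0.22130779]
```

{"op": "send_rows", "data": {
  "series": [
    [[0, 0, 0], [0, 0, 0], 1],
    [[0, 0, 0], [0, 0, 2], 1],
    [[0, 0, 0], [0, 0, 4], 0.6],
    [[0, 0, 0], [0, 0, 4], 0.2],
    [[0, 0, 0], [0, 0, 6], 0.2],
    [[0, 0, 0], [0, 0, 20], 0.2],
    [[0, 0, 0], [0, 0, 50], 0.2],
    [[0, 0, 0], [0, 0, 75], 0.2],
    [[0, 0, 0], [0, 0, 75], 0.2]
  ]
}}

```text
time_s: 50.15
eef_pos: [0.4939, 0.271, 0.2099]
eef_rot: [0.002, 0.738, 0.675, 0.003]
wrist_force: [0.2, 0.2, 0.2]
opening: 0.399
grasp_force: 0.0
```

{"op": "send_rows", "data": {
  "series": [
    [[0, 0, 10], [0, -20, 0], 0.2],
    [[0, 0, 20], [-10, -45, 0], 0.2],
    [[0, 0, 30], [-15, -75, 0], 0.2],
    [[0, 0, 40], [-22, -105, 0], 0.2],
    [[0, 0, 50], [-28, -135, 0], 0.2],
    [[0, 0, 60], [-34, -160, 0], 0.2],
    [[0, 0, 70], [-40, -185, 0], 0.2],
    [[0, 0, 80], [-44, -205, 0], 0.2],
    [[0, 0, 83.2], [-46, -215, 0], 0.2],
    [[0, 0, 83.2], [-46, -215, 0], 0.2]
  ]
}}

```text
time_s: 51.4
eef_pos: [0.4456, 0.055, 0.2061]
eef_rot: [-0.001, 0.105, 0.994, 0.001]
wrist_force: [-0.5, 1.1, 0.4]
opening: 0.402
grasp_force: 0.0
```

Run:
```python
from h import *
tcp()
c=cam("top"); 
for n in("top","scene"):
    c=cam(n)
    for t in("stud_left_wing","stud_right_wing"): print(n,t,[(np.round(r['xyz'],4),round(r['conf'],2)) for r in spotter.landmark_of(t,n)][:2])
    if n=="top":
        hsv=cv2.cvtColor(c["pixels"],cv2.COLOR_RGB2HSV); m=cv2.inRange(hsv,np.array([0,190,100]),np.array([5,255,255]))[220:242,202:230]
        print(cv2.minAreaRect(cv2.findNonZero(m)))
    else:
        u,v=proj(c,(.47,.16,.15)).astype(int); cv2.imwrite("pics/s14.png",cv2.resize(c["pixels"][v-60:v+60,u-80:u+80,::-1],None,fx=4.5,fy=4.5,interpolation=cv2.INTER_CUBIC))
```

```text
t 51.4 tcp mm [445.6  55.  206.1] yawY 77.9 z [-0.001  0.002 -1.   ] F [-0.5  1.1  0.4] op 0.402 g 0.0
top stud_left_wing [(array([0.492 , 0.2768, 0.1332]), 0.54)]
top stud_right_wing []
((12.061538696289062, 9.50769329071045), (12.155404090881348, 2.4806947708129883), 7.125016689300537)
scene stud_left_wing [(array([0.4923, 0.2675, 0.133 ]), 0.41)]
scene stud_right_wing [(array([0.4469, 0.0553, 0.137 ]), 0.71)]
```

View pics/s14.png

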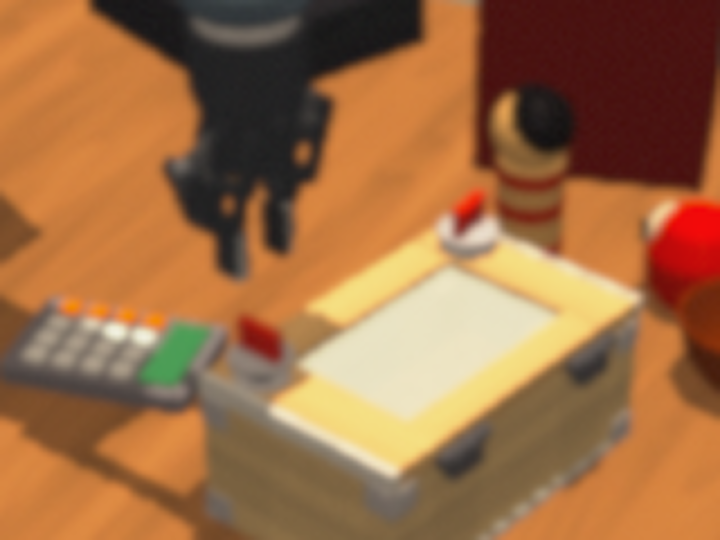

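The left stud is turned, with its wing at (468,210) along the case's y. The gripper is above the right wing at (260,338).

{"op": "send_rows", "data": {
  "series": [
    [[0, 0, 0], [1, 0.5, -15], 0.2],
    [[0, 0, 0], [1, 0.5, -35], 0.2],
    [[0, 0, 0], [1, 0.5, -50], 0.2],
    [[0, 0, 0], [1, 0.5, -60], 0.2],
    [[0, 0, 0], [1, 0.5, -64], 0.2],
    [[0, 0, 0], [1, 0.5, -64], 0.4],
    [[0, 0, 0], [1, 0.5, -64], 0.7],
    [[0, 0, 0], [1, 0.5, -64], 1],
    [[0, 0, 0], [1, 0.5, -64], 1],
    [[0, 0, 0], [1, 0.5, -64], 1]
  ]
}}

```text
time_s: 53.0
eef_pos: [0.4475, 0.0555, 0.1432]
eef_rot: [0.001, 0.104, 0.995, 0.0]
wrist_force: [-1.8, -4.8, 3.6]
opening: 0.099
grasp_force: 60.3
```

Run:
```python
from h import *
tcp()
```

```text
t 53.0 tcp mm [447.5  55.5 143.2] yawY 78.1 z [ 0.001  0.001 -1.   ] F [-1.8 -4.8  3.6] op 0.099 g 60.3
```

{"op": "send_rows", "data": {
  "series": [
    [[0, 0, 0], [0, -1, 0], 1],
    [[0, 0, 0], [0, -1, -3], 1],
    [[0, 0, 0], [0, -1, -6], 1],
    [[0, 0, 0], [0, -1, -9], 1],
    [[0, 0, 0], [0, -1, -9.5], 1],
    [[0, 0, 0], [0, -1, -9.5], 1]
  ]
}}

```text
time_s: 53.75
eef_pos: [0.4476, 0.0553, 0.134]
eef_rot: [0.0, 0.104, 0.995, 0.001]
wrist_force: [-3.3, -0.8, 10.1]
opening: 0.1
grasp_force: 61.1
```

{"op": "send_rows", "data": {
  "series": [
    [[0, 0, 0], [0, 0, -1], 1],
    [[0, 0, -10], [0, 0, -1], 1],
    [[0, 0, -20], [0, 0, -1], 1],
    [[0, 0, -30], [0, 0, -1], 1],
    [[0, 0, -40], [0, 0, -1], 1],
    [[0, 0, -50], [0, 0, -1], 1],
    [[0, 0, -60], [0, 0, -1], 1],
    [[0, 0, -70], [0, 0, -1], 1],
    [[0, 0, -80], [0, 0, -1], 1],
    [[0, 0, -83.5], [0, 0, -1], 1]
  ]
}}

```text
time_s: 55.0
eef_pos: [0.4473, 0.0549, 0.1333]
eef_rot: [0.001, 0.741, 0.672, 0.001]
wrist_force: [-6.2, -2.8, 14.4]
opening: 0.102
grasp_force: 61.8
```

Run:
```python
from h import *
tcp(); print(telemetry.get_obs()["torque"])
```

```text
t 55.0 tcp mm [447.3  54.9 133.3] yawY -5.6 z [ 0.002 -0.    -1.   ] F [-6.2 -2.8 14.4] op 0.102 g 61.8
[-0.49891127  1.05718748  0.29166804]
```

Release, retreat and check.

{"op": "send_rows", "data": {
  "series": [
    [[0, 0, 0], [0, 0, 0], 1],
    [[0, 0, 0], [0, 0, 2], 1],
    [[0, 0, 0], [0, 0, 4], 0.6],
    [[0, 0, 0], [0, 0, 4], 0.2],
    [[0, 0, 0], [0, 0, 6], 0.2],
    [[0, 0, 0], [0, 0, 20], 0.2],
    [[0, 0, 0], [0, 0, 50], 0.2],
    [[0, 0, 0], [0, 0, 95], 0.2],
    [[0, 0, 0], [-20, -40, 110], 0.2],
    [[0, 0, 0], [-40, -90, 110], 0.2]
  ]
}}

```text
time_s: 56.25
eef_pos: [0.4079, -0.0357, 0.245]
eef_rot: [0.003, 0.739, 0.674, 0.002]
wrist_force: [0.7, -0.2, -1.8]
opening: 0.401
grasp_force: 0.0
```

{"op": "send_rows", "data": {
  "series": [
    [[0, 0, 0], [-10, -50, 0], 0.2],
    [[0, 0, 0], [-20, -100, 0], 0.2],
    [[0, 0, 0], [-20, -120, 0], 0.2],
    [[0, 0, 0], [-20, -120, 0], 0.2]
  ]
}}

```text
time_s: 56.75
eef_pos: [0.3871, -0.1563, 0.243]
eef_rot: [0.001, 0.741, 0.672, 0.001]
wrist_force: [-0.6, 0.0, -1.0]
opening: 0.402
grasp_force: 0.0
```

Run:
```python
from h import *
tcp()
for n in("top","scene"):
    c=cam(n)
    for t in("stud_left_wing","stud_right_wing","lid_edge","doll_tall","doll_small","bowl","cup","daruma","tray1"): print(n,t,[(np.round(r['xyz'],3).tolist(),round(r['conf'],2)) for r in spotter.landmark_of(t,n)][:2])
    if n=="top":
        a=cv2.resize(c["pixels"][175:285,190:340,::-1],(750,550),interpolation=cv2.INTER_CUBIC); cv2.imwrite("pics/c15.png",a)
        m=cv2.inRange(cv2.cvtColor(c["pixels"],cv2.COLOR_RGB2HSV),np.array([0,190,100]),np.array([5,255,255]))
        print(cv2.minAreaRect(cv2.findNonZero(m[220:242,202:230])),cv2.minAreaRect(cv2.findNonZero(m[238:260,280:305])))
```

```text
t 56.8 tcp mm [ 387.1 -156.3  243. ] yawY -5.6 z [ 0.003 -0.001 -1.   ] F [-0.6  0.  -1. ] op 0.402 g 0.0
top stud_left_wing [([0.49, 0.271, 0.135], 0.48)]
top stud_right_wing [([0.446, 0.054, 0.138], 0.61)]
top lid_edge [([0.443, 0.169, 0.121], 0.95)]
top doll_tall [([0.485, 0.408, 0.002], 0.84)]
top doll_small [([0.78, -0.029, 0.001], 0.73)]
top bowl [([0.681, 0.369, 0.001], 0.78)]
top cup [([0.542, -0.24, 0.002], 0.69)]
top daruma [([0.493, 0.273, 0.134], 0.72), ([0.602, 0.456, 0.002], 0.64)]
top tray1 []
((12.061538696289062, 9.50769329071045), (12.155404090881348, 2.4806947708129883), 7.125016689300537) ((12.457318305969238, 10.384145736694336), (11.153586387634277, 2.4294939041137695), 6.340190887451172)
scene stud_left_wing [([0.496, 0.269, 0.133], 0.6)]
scene stud_right_wing [([0.447, 0.057, 0.134], 0.59)]
scene lid_edge [([0.445, 0.163, 0.119], 0.67)]
scene doll_tall [([0.478, 0.41, -0.001], 0.56)]
scene doll_small [([0.776, -0.031, -0.001], 0.64)]
scene bowl [([0.681, 0.368, -0.001], 0.62)]
scene cup [([0.543, -0.24, 0.002], 0.63)]
scene daruma [([0.61, 0.456, 0.003], 0.97)]
scene tray1 [([0.479, 0.411, -0.001], 0.24)]
```

View pics/c15.png

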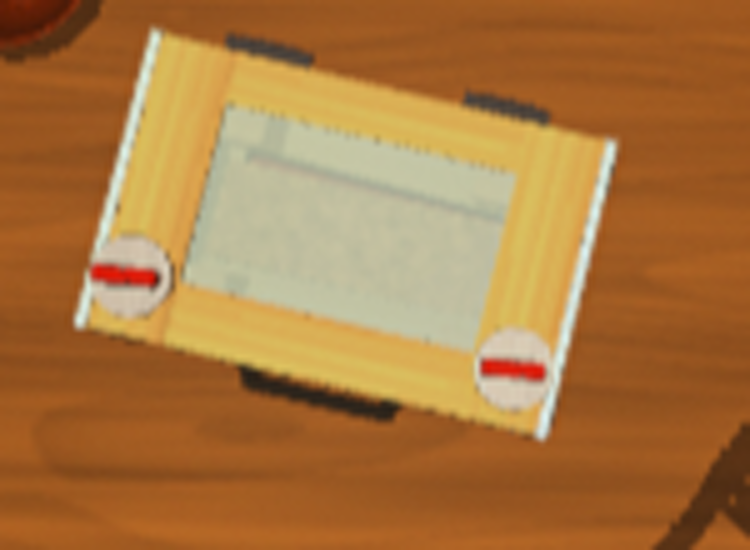

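Both wings, at (125,276) and (513,370), are turned fully home. The lid is flat, and the bystanders have not moved.

```bash
python3 -c "
from h import *
print(ctrl.hand_in())"
```

```text
the job is handed in; nothing more can be done
None
```

The job is handed in, with no verdict returned: both loose trays and the cork pad are on the pile, though the lower tray was nudged a few mm sideways within the pocket; the lid is shut, both studs look turned home to locked in the last picture, and the bystanders were not moved.

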